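# Load the knife-handle curing cabinet

## Robot

A 6-joint arm with a two-finger parallel gripper is mounted at the origin on the work surface. World frame = base frame: x ahead of the robot, y to its left, z up, the work surface at z = 0. Lengths are in m, angles in rad, forces in N, time in s.
With the tool pointing down it reaches from about 0.3 to 0.825 m from the base axis. Payload 5.4 kg.
Tool frame: the origin (TCP) lies midway between the tips of the shut fingers; the grasp point (between the pads) lies arm.grip_point_offset behind it (arm.grip_point_offset is the distance from the TCP to the grasp point, in m); z points along the fingers, y is the line along which they close (so a half turn about z gives the same grasp; the last joint's range is limited). The gripper opens to 92 mm and grips with 3 to 60 N. Pads are 20 mm wide; open, the fingers measure 128 mm over their backs; the gripper's body (75 mm by 189 mm) begins 69 mm behind the grasp point.
Start: joints at [-1.337, 0.158, 1.597, -0, 1.386, -0.21], TCP at [0.247, -0.519, 0.215] pointing down, gripper open.
Joint ranges: [-2.91, 2.91], [-0.94, 2.29], [0.18, 2.7], [-1.29, 4.43], [0.17, 2.64], [-3, 3]. Speed limits (rad/s): [2.57, 2.57, 3.14, 3.14, 3.14, 3.14].

## Interface

Orientations are given as a 3x3 rotation matrix whose columns are the frame's x, y, z axes.
In Python, from bench import arm, eyes gives the robot as it stands.
- The arm moves only by the tool servo_tool, never from a script. Its argument "deltas" is a list of rows, each an object with "linear": the shift along the world's x, y, z in m, a list of three; "twist": the turn, a rotation vector about the world's x, y, z in rad, a list of three; "fingers": the closure, from 0 (fully open) to 1 (shut). In form: [{"linear": [x, y, z], "twist": [ax, ay, az], "fingers": fingers}, ...]. A call has 1 to 20 rows; each row is the pose to reach, as a shift and turn from the pose commanded when the call began; what a row does not reach only later rows make up. A row lasts 1/10 s, in which the tool goes at most 50 mm and 8.59 degrees, less where a joint would pass 70% of its speed; a pose out of reach is approached as far as the arm can. A call with a gripper value outside its range is refused whole. The fingers move at their own pace and stop on an object; "squeeze" is the grip in N (left out, the last holds). Time passes only in rows, so rows that repeat a pose let the fingers close. It gives the time, the measured TCP pose, the force, the opening and the grip force at its end, in the units of the state.
- arm.read_state(): the state, without advancing time (a new reading comes with each control period).
- eyes.grab_frame(name): name is "scene" or "side" or "wrist"; returns a dict with "frame" (420x560x3 uint8, red, green, blue), "z_map" (420x560 float32, m along the optical axis (not along the pixel's ray), 0 where there is no reading), "fx", "fy", "cx", "cy" (pixels), "k1" (the pictures are not rectified: a ray, as slopes to the right and down, at radius r is drawn at 1 + k1 r^2 times it, then the intrinsics apply), "R" (3x3) and "t" (3): a world point X has camera coordinates R X + t. Camera axes: x right, y down, z forward; pixel columns grow to the right and rows downward; lengths in m; the calibration is good to about 2 mm. A picture is of the moment at which its call begins.
- arm.hand_in(): hands the job in; it is judged then, once.
The state is a dict: "time_s": time; "joint_positions": joint angles; "dq": joint speeds; "joint_efforts": joint torques, N m; "tool_pos": TCP position; "orientation": TCP orientation; "ft_force": force on the tool from outside, world axes, zero at the start; "ft_torque": the same for the moment, N m; "opening": finger opening in m; "grasp_force": force on a finger pad.
Only numpy, scipy, OpenCV 4.12 (cv2) and the standard library are available. Lean on these libraries where they do the work, as an engineer would, in place of code of your own. Each camera call takes 0.05 s, during which the arm holds its last target. There are 200 camera calls.

## Task

Put the glued knife handles in to cure: roll the cabinet's slatted shutter up until it stays open on its own, then lay every knife handle flat in the metal tray inside, in a single layer, and slide the lamp dimmer's grip until it is level with the steel pointer tab beside its track. Finally roll the shutter fully down again and leave the other things on the bench where they are.

Things in the scene. Friction and masses are not known exactly. Their poses are not given: they have to be found in the camera images.
- cabinet: Plywood curing cabinet with a grey hood over its back half: base board 470 (x) x 528 (y) x 30 mm, origin at the centre of its underside, front towards its own -x, z up. At y = +-251 mm stand half-round steel tracks 16 mm thick, top 276 mm up, over low side boards 80 mm high; inner panel at x = 20 mm. With the shutter open, x = -210 to -25 mm inside can be reached from above.
- shutter_axis (a point): Centre of the curved tracks: the shutter's axis runs through this point along the cabinet's y, 40 mm above the bench over the cabinet's origin. The shutter's outer radius is 220 mm.
- shutter (a joint): Slatted wooden shutter, 480 mm wide: angle rolled up about the axis (rad), 0 = fully down, 1.40 = fully up; its front goes up, then back. About 3 N at the knob. Below some 0.4 rad it rolls shut by its own weight, above some 0.85 it rolls open and stays; between, it stays put. Fully open, its front edge is at cabinet x = -21 mm, 260 mm above the bench.
- shutter_knob (a point): Middle of the dark wooden pull: a block 24 mm wide (cabinet y), 26 mm thick, sticking 50 mm straight out of the lowest slat in mid width. This point is 250 mm from the axis, 20 mm inside the outer end; closed it is at cabinet (-247, 0, 79) mm, 9 degrees up; fully open at (-3, 0, 290) mm. Pinch it across its width, tool upright or leaning; it turns between the fingers.
- tray (a point): Centre of the inner floor of the aluminium tray fixed in the cabinet, 34 mm above the bench, at cabinet (-120, -80) mm; axes as the cabinet's. Inside it measures 140 mm (x) x 238 mm (y); its rim stands 14 mm above this floor, 4 mm thick.
- dimmer (a joint): The lamp dimmer in the cabinet beside the tray: position of its grip along the track (m), 0 to 0.080, growing towards the cabinet's +y. Friction about 1.5 N, stays where it is left.
- dimmer_top (a point): Centre of the top of the dimmer's black grip, a block 28 mm (cabinet x) x 20 mm (cabinet y) x 40 mm high, whose top is 84 mm above the bench; at cabinet x = -120 mm, y = 75 mm + joint value. It rises from an aluminium track 40 mm wide, 130 mm long and 14 mm high on the base board.
- pointer: Small fixed steel pointer tab 18 mm (x) x 6 mm (y) x 24 mm high on the base board, 52 mm in front of the dimmer's track line; origin at the centre of its underside, axes as the cabinet's. Its y says where the grip's centre must stand.
- handle1: Knife handle (three or four are there; absent ones read None): pale wooden handle 82 x 26 x 20 mm with a 9 mm brass bolster and a thin steel tang stub 24 mm long, 114 mm long in all along its x; origin on its underside at mid length, z up as it starts; wood from x = -57 to +25 mm, tang towards +x to +57 mm. Balance point about its origin. 60 to 110 g. Lies on the bench.
- handle1_mid (a point): Middle of handle1, 10 mm above its origin; axes as the body's.
- handle2: Knife handle (three or four are there; absent ones read None): pale wooden handle 82 x 26 x 20 mm with a 9 mm brass bolster and a thin steel tang stub 24 mm long, 114 mm long in all along its x; origin on its underside at mid length, z up as it starts; wood from x = -57 to +25 mm, tang towards +x to +57 mm. Balance point about its origin. 60 to 110 g. Lies on the bench.
- handle2_mid (a point): Middle of handle2, 10 mm above its origin; axes as the body's.
- handle3: Knife handle (three or four are there; absent ones read None): pale wooden handle 82 x 26 x 20 mm with a 9 mm brass bolster and a thin steel tang stub 24 mm long, 114 mm long in all along its x; origin on its underside at mid length, z up as it starts; wood from x = -57 to +25 mm, tang towards +x to +57 mm. Balance point about its origin. 60 to 110 g. Lies on the bench.
- handle3_mid (a point): Middle of handle3, 10 mm above its origin; axes as the body's.
- handle4: Knife handle (three or four are there; absent ones read None): pale wooden handle 82 x 26 x 20 mm with a 9 mm brass bolster and a thin steel tang stub 24 mm long, 114 mm long in all along its x; origin on its underside at mid length, z up as it starts; wood from x = -57 to +25 mm, tang towards +x to +57 mm. Balance point about its origin. 60 to 110 g. Lies on the bench.
- handle4_mid (a point): Middle of handle4, 10 mm above its origin; axes as the body's.
- handle5: Knife handle (three or four are there; absent ones read None): pale wooden handle 82 x 26 x 20 mm with a 9 mm brass bolster and a thin steel tang stub 24 mm long, 114 mm long in all along its x; origin on its underside at mid length, z up as it starts; wood from x = -57 to +25 mm, tang towards +x to +57 mm. Balance point about its origin. 60 to 110 g. Lies on the bench.
- handle5_mid (a point): Middle of handle5, 10 mm above its origin; axes as the body's.
- sandblock: Not part of the job, to be left alone: cork sanding block 75 x 40 x 29 mm lying among the handles; origin at the centre of its underside.
- spray: Not part of the job, to be left alone: clear spray bottle, 72 mm across, 200 mm high; origin at the centre of its underside.
- tin: Not part of the job, to be left alone: round tin, 74 mm across, 85 mm high; origin at the centre of its underside.
- mug: Not part of the job, to be left alone: white mug, 80 mm across, 90 mm high; origin at the centre of its underside.
- offcut: Not part of the job, to be left alone: dark wooden offcut 120 x 45 x 30 mm, lying; origin at the centre of its underside.
There are look-alikes about, which are no part of the job. What is shaped like the handle3 but black, pink or red is not meant.

How it is judged:
By the outcome, as a careful person would: the job done as asked, in the order asked, and still so for the second after the job is handed in, with the robot touching nothing.
Of handle1, handle2, handle3, handle4, handle5 only 3 to 4 are there at a start; the rules pass over those that are not, and their reading is None.
At some moment in a run one of handle1, handle2, handle3, handle4, handle5 may be knocked a few centimetres aside while the robot is not near it.
Once in a run the grip may slacken for a moment while it holds something.
It also fails if it takes over 208 s, if anything falls off the work surface, if the arm or the gripper's body presses on something with over 40 N, if the wrist force passes 120 N, or if a joint passes its speed limit or range.

## Working session

There is one attempt and no reset: what is moved stays moved. The work goes in short steps, Python scripts to look and compute and a tool call to move; the robot and the scene stay as the last step left them, time stands still between calls to the robot, and variables do not carry over. Pictures are saved under pics/ and viewed, at most 14 in all, crops included, and the job is handed in when it is done.

Besides the shell and the picture viewer there is one more tool, called after "Emit:" by a JSON object that holds its "name" and its "arguments". servo_tool: Moves the arm, as the interface text tells. Its arguments: {"type":"object","properties":{"deltas":{"type":"array","items":{"type":"object","properties":{"linear":{"type":"array","items":{"type":"number"}},"twist":{"type":"array","items":{"type":"number"}},"fingers":{"type":"number"}}}},"squeeze":{"type":"number"}},"required":["deltas"]}

```bash
mkdir -p pics; ls; cat > h.py <<'E'
import numpy as np,cv2
from bench import arm,eyes
def grab(n,save=None):
    f=eyes.grab_frame(n)
    if save: cv2.imwrite(f'pics/{save}.png',f['frame'][:,:,::-1])
    np.savez(f'{save or n}.npz',**f)
    return f
def load(n): return dict(np.load(n+'.npz'))
def rays(f,uv):
    uv=np.atleast_2d(np.asarray(uv,float))
    K=np.array([[f['fx'],0,f['cx']],[0,f['fy'],f['cy']],[0,0,1]],float)
    return cv2.undistortPoints(uv[:,None],K,np.array([float(f['k1']),0,0,0])).reshape(-1,2)
def plane(f,uv,z):
    s=rays(f,uv); d=np.c_[s,np.ones(len(s))]@f['R']; c=-f['R'].T@f['t']
    return c+d*((z-c[2])/d[:,2])[:,None]
def cloud(f):
    h,w=f['z_map'].shape; v,u=np.mgrid[:h,:w]
    s=rays(f,np.c_[u.ravel(),v.ravel()]); z=f['z_map'].ravel()
    P=(np.c_[s,np.ones(len(s))]*z[:,None]-f['t'])@f['R']; P[z==0]=np.nan
    return P.reshape(h,w,3)
E
python3 - <<'E'
from h import *
for n in('scene','side','wrist'):
    f=grab(n,n+'0'); print(n,-f['R'].T@f['t'],f['R'][2],f['fx'],f['k1'])
s=arm.read_state(); print(s, arm.grip_point_offset)
E
```

```text
pics
scene [0.46644805 0.86833161 0.95075713] [ 0.01645848 -0.64850133 -0.76103557] 484.6657217093239 -0.11664046119707087
side [0.18091409 1.10244114 0.80246483] [ 0.25070198 -0.77014426 -0.58653759] 515.4438370424971 -0.1512252495866674
wrist [ 0.30656796 -0.49073769  0.3839956 ] [-0.21213502 -0.09835488 -0.97227828] 331.42441027787856 -0.014255265901742737
{'time_s': 0.15, 'joint_positions': array([-1.33712195e+00,  1.58858306e-01,  1.59794289e+00, -2.98301399e-05,
        1.38619018e+00, -2.10107955e-01]), 'dq': array([-7.81292966e-05, -3.74758186e-03, -2.89075888e-03,  9.66816681e-04,
        4.67687499e-04, -7.82517717e-04]), 'joint_efforts': array([ 3.81070076e-04, -3.85917020e+01, -3.22433996e+01,  7.01091089e-02,
        3.51682934e-02, -9.67978031e-05]), 'tool_pos': array([ 0.24673518, -0.51883838,  0.21387097]), 'orientation': array([[ 9.03131837e-01,  4.29363203e-01, -3.52403067e-04],
       [ 4.29363267e-01, -9.03130861e-01,  1.35390783e-03],
       [ 2.63052116e-04, -1.37406619e-03, -9.99999021e-01]]), 'ft_force': array([ 0.72021953, -0.10094717,  0.09840154]), 'ft_torque': array([-0.01286275,  0.02027445,  0.03293648]), 'grasp_force': 0.0, 'opening': 0.09177875178814379} 0.0187
```

View pics/scene0.png

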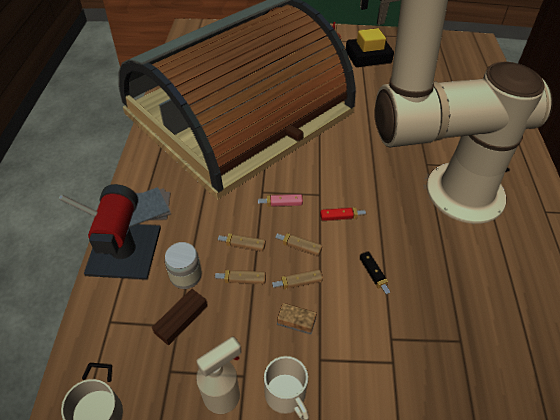

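View pics/side0.png

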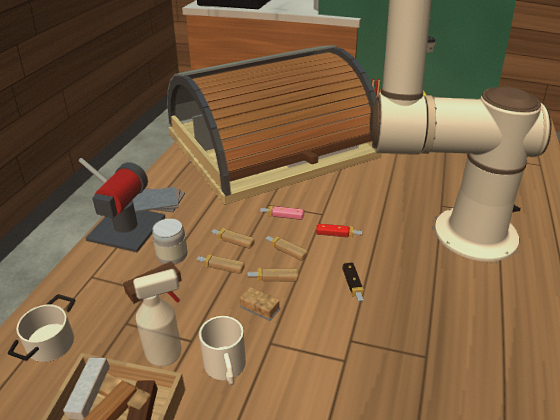

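The scene picture shows the cabinet at the top left with its knob at about (293,133). The four pale handles are at (242,241), (298,244), (240,277) and (298,280). The look-alikes are pink (281,200), red (343,213) and black (374,270). The cork block is at (297,318). The side picture shows the same layout, with the handles at (232,238), (287,246), (220,264) and (273,274).

Only the four pale wooden ones fit the description. I'll confirm that in a crop along with the measurements.

```bash
cat >> h.py <<'E'
def handles(f,roi,zt=0.02):
    """pale wood blobs: by hsv inside roi (u0,v0,u1,v1), height 10-30mm from depth"""
    P=cloud(f); m=(P[...,2]>.009)&(P[...,2]<.045)
    u0,v0,u1,v1=roi; k=np.zeros_like(m); k[v0:v1,u0:u1]=1
    m=cv2.morphologyEx((m&k).astype(np.uint8),cv2.MORPH_OPEN,np.ones((2,2)))
    n,l,st,c=cv2.connectedComponentsWithStats(m); out=[]
    hsv=cv2.cvtColor(f['frame'],cv2.COLOR_RGB2HSV)
    for i in range(1,n):
        if st[i,4]<60: continue
        q=l==i; p=P[q]; top=p[p[:,2]>np.percentile(p[:,2],90)-.006]
        (cx,cy),(w,h),a=cv2.minAreaRect(top[:,:2].astype(np.float32)*1000)
        out.append((c[i].round(),np.median(hsv[q],0),np.array([cx,cy,w,h,a]).round(1),np.percentile(p[:,2],90).round(4)))
    return out
E
python3 - <<'E'
from h import *
from scipy.optimize import least_squares
f=load('scene0'); P=cloud(f); g=load('side0')
for n,(F,r) in {'scene':(f,(200,180,400,340)),'side':(g,(180,195,380,320))}.items():
    for o in handles(F,r): print(n,*o)
# cylinder fit
for n,F,b in(('scene',f,(150,20,340,170)),('side',g,(200,60,360,160))):
    P=cloud(F); q=P[b[1]:b[3],b[0]:b[2]].reshape(-1,3); q=q[(q[:,2]>.12)]
    def res(p): return np.hypot(np.cos(p[0])*q[:,0]+np.sin(p[0])*q[:,1]-p[1],q[:,2]-.04)-.22
    best=min((least_squares(res,[t,d],loss='soft_l1',f_scale=.004) for t in np.arange(0,3.1,.3) for d in(-.5,0,.5)),key=lambda r:r.cost)
    print(n,best.x,np.median(abs(best.fun)),len(q))
    th,d=best.x
    nx=np.array([np.cos(th),np.sin(th)]); ty=np.array([-nx[1],nx[0]])
    s=np.sign
    fr=F['frame']; A=P.reshape(-1,3); rad=np.hypot(A[:,:2]@nx-d,A[:,2]-.04)
    kn=A[(rad>.232)&(rad<.275)&(abs(A[:,:2]@nx-d)<.29)&(A[:,2]>.05)&(A[:,2]<.11)]
    print('knob',len(kn),np.median(kn,0),kn.min(0),kn.max(0))
    t=A[(abs(rad-.22)<.02)&(A[:,2]>.13)][:,:2]@ty; print('track y ext',np.percentile(t,[.2,1,50,99,99.8]))
im=np.hstack([cv2.resize(f['frame'][185:335,205:400],None,fx=2,fy=2),cv2.resize(g['frame'][190:340,190:385],None,fx=2,fy=2)])
cv2.imwrite('pics/crop1.png',im[:,:,::-1])
E
```

```text
scene [221. 187.] [ 18. 129.  94.] [0. 0. 0. 0. 0.] nan
scene [285. 200.] [175. 108. 169.] [0. 0. 0. 0. 0.] nan
scene [340. 214.] [  0. 214. 159.] [0. 0. 0. 0. 0.] nan
scene [245. 242.] [ 18. 113. 119.] [0. 0. 0. 0. 0.] nan
scene [302. 244.] [ 18. 113. 120.] [0. 0. 0. 0. 0.] nan
scene [375. 272.] [30. 55. 14.] [268.4 276.6  26.9 108.9  25.5] 0.0203
scene [244. 277.] [ 18. 114. 119.] [0. 0. 0. 0. 0.] nan
scene [301. 279.] [ 18. 113. 118.] [0. 0. 0. 0. 0.] nan
scene [204. 303.] [ 11.  157.5  36. ] [0. 0. 0. 0. 0.] nan
scene [298. 318.] [ 17. 125. 114.] [0. 0. 0. 0. 0.] nan
side [230. 198.] [ 17. 130. 138.] [0. 0. 0. 0. 0.] nan
side [286. 212.] [177.  109.  205.5] [0. 0. 0. 0. 0.] nan
side [337. 230.] [  2. 211. 185.] [348.7 107.   86.8  27.   11.2] 0.0212
side [236. 238.] [ 17.  121.5 165. ] [0. 0. 0. 0. 0.] nan
side [289. 247.] [ 17. 120. 165.] [442.9 200.4  27.9 101.5  69. ] 0.0211
side [184. 252.] [18. 72. 88.] [664.6 297.3   3.4  27.5   0.8] 0.0355
side [224. 264.] [ 17. 122. 164.] [0. 0. 0. 0. 0.] nan
side [354. 281.] [ 15. 106.  44.] [273.8 263.6  25.5  89.5  25.4] 0.0216
side [276. 275.] [ 17. 126. 164.] [0. 0. 0. 0. 0.] nan
side [261. 303.] [ 17. 129. 161.] [444.  397.3  40.1  72.3  75.5] 0.0305
scene [ 2.36776143 -0.65738208] 0.0020611559285802217 17721
knob 770 [ 0.65590218 -0.0939365   0.08576396] [ 0.29235408 -0.34857109  0.05003899] [0.99198403 0.31394751 0.10993699]
track y ext [-0.8323425  -0.80185643 -0.29484436  0.00670456  0.12676919]
side [-0.77148169  0.65965562] 0.0019292352548424818 12846
knob 1049 [ 0.8325945  -0.1014704   0.08348827] [-0.11380451 -1.39433273  0.05004012] [0.9947823  0.31288394 0.10990235]
track y ext [-1.07430962 -0.00781124  0.28668338  0.80059921  0.83089389]
```

View pics/crop1.png

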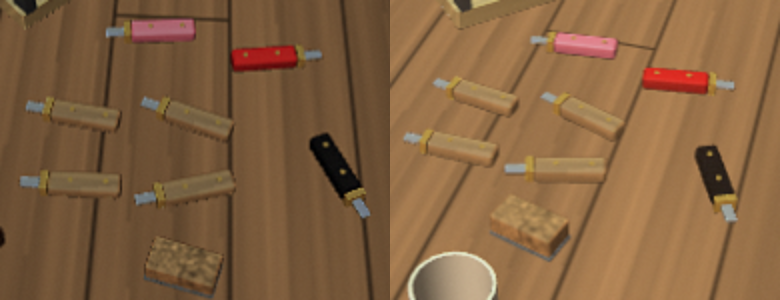

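The crop shows four pale handles with brass bolsters and steel tangs. Pink, red and black are the look-alikes, and the cork block lies next to the handles. The pale ones are the ones meant.

```bash
sed -i 's/np.percentile(p/np.nanpercentile(p/g; s/q=l==i; p=P\[q\]/q=(l==i)\&~np.isnan(P[...,2]); p=P[q]/' h.py
python3 - <<'E'
from h import *
f=load('scene0'); g=load('side0')
for n,(F,r) in {'scene':(f,(200,180,400,340)),'side':(g,(180,195,380,320))}.items():
    for o in handles(F,r): print(n,*o)
th=-.7727; d=.6585; nx=np.array([np.cos(th),np.sin(th)]); ty=np.array([-nx[1],nx[0]])
for F,b in((f,(275,115,310,150)),(g,(295,145,325,172))):
    P=cloud(F); h=cv2.cvtColor(F['frame'],cv2.COLOR_RGB2HSV)
    q=P[b[1]:b[3],b[0]:b[2]].reshape(-1,3); q=q[~np.isnan(q[:,2])]
    C=np.c_[q[:,:2]@nx-d,q[:,:2]@ty,q[:,2]]; r=np.hypot(C[:,0],C[:,2]-.04)
    k=(r>.235)&(C[:,2]>.055); print('knob',k.sum(),np.median(C[k],0),C[k].min(0),C[k].max(0))
    A=P.reshape(-1,3); A=A[~np.isnan(A[:,2])]; C=np.c_[A[:,:2]@nx-d,A[:,:2]@ty,A[:,2]]; r=np.hypot(C[:,0],C[:,2]-.04)
    for lab,m in(('tracktop',(C[:,2]>.265)&(C[:,2]<.285)&(abs(C[:,0])<.15)),('tracks',(abs(r-.232)<.006)&(C[:,2]>.12)&(C[:,0]<0)),('frontboard',(C[:,2]>.022)&(C[:,2]<.038)&(C[:,0]<-.22)&(C[:,0]>-.25)&(abs(C[:,1])<1.))):
        t=C[m]; hist,e=np.histogram(t[:,1],np.arange(-.4,1,.01)); nz=np.nonzero(hist>3)[0]
        print(lab,m.sum(),'y',e[nz].round(2)[[0,-1]] if len(nz) else 0,np.percentile(t[:,1],[1,99]).round(4),'x',np.percentile(t[:,0],[2,98]).round(4))
E
```

```text
scene [221. 187.] [ 18.  129.   93.5] [653.8  50.7  77.5  42.2   3.9] 0.0328
scene [285. 200.] [175. 108. 169.] [482.9  71.1  87.3  26.    8.6] 0.0193
scene [340. 214.] [  0. 214. 159.] [345.3 108.8  90.3  23.5   7.6] 0.0198
scene [245. 242.] [ 18. 113. 119.] [570.9 208.8  24.6  90.5  81.5] 0.0199
scene [302. 244.] [ 18. 113. 120.] [442.2 205.   25.2 102.3  70.7] 0.0195
scene [375. 272.] [30. 55. 14.] [268.4 276.6  26.9 108.9  25.5] 0.0203
scene [244. 277.] [ 18. 114. 119.] [567.9 302.1 100.8  26.2   1.2] 0.0209
scene [301. 279.] [ 18. 113. 118.] [441.  302.7 103.8  24.7  16.7] 0.0208
scene [204. 303.] [ 11. 158.  33.] [643.9 376.8  10.8  20.8   6.8] 0.0292
scene [298. 318.] [ 17. 125. 114.] [443.4 399.4  40.8  72.5  75.1] 0.0296
side [230. 198.] [ 17. 130. 138.] [648.4  57.9  43.3  23.3  18.3] 0.0214
side [286. 212.] [177.  109.  205.5] [491.   70.9 103.   26.4   4.5] 0.0213
side [337. 230.] [  2. 211. 185.] [348.7 107.   86.8  27.   11.2] 0.0212
side [236. 238.] [ 17.  121.5 165. ] [572.5 204.6  24.7  95.9  81.2] 0.0211
side [289. 247.] [ 17. 120. 165.] [442.9 200.4  27.9 101.5  69
[... 324 characters left out ...]
29. 161.] [444.  397.3  40.1  72.3  75.5] 0.0305
knob 175 [-0.25704315  0.25320283  0.08633158] [-0.27309756  0.23393527  0.06469129] [-0.2299443   0.26135243  0.09509539]
tracktop 1398 y [-0.02  0.5 ] [-0.0118  0.5038] x [-0.0656  0.0706]
tracks 1573 y [-0.02  0.83] [-0.0142  0.8031] x [-0.2191 -0.0078]
frontboard 1091 y [-0.01  0.79] [2.000e-04 7.906e-01] x [-0.241  -0.2206]
knob 137 [-0.25710401  0.25226334  0.08688925] [-0.27011116  0.23566375  0.06613264] [-0.2297858   0.26122184  0.09585315]
tracktop 793 y [-0.02  0.5 ] [-0.0132  0.5044] x [-0.067   0.0794]
tracks 1139 y [-0.02  0.8 ] [-0.0142  0.7858] x [-0.2176 -0.0107]
frontboard 946 y [0.   0.79] [0.0078 0.7965] x [-0.2391 -0.2206]
```

Emit:
{"name": "servo_tool", "arguments": {"deltas": [{"linear":[0,0,0.05],"twist":[0,0,0.1],"fingers":0.2},{"linear":[0,0.03,0.1],"twist":[0,0,0.25],"fingers":0.2},{"linear":[0.22,0.408,0.106],"twist":[0,0,1.925],"fingers":0.35},{"linear":[0.22,0.408,0.106],"twist":[0,0,1.925],"fingers":0.35},{"linear":[0.22,0.408,0.106],"twist":[0,0,1.925],"fingers":0.35},{"linear":[0.22,0.408,0.106],"twist":[0,0,1.925],"fingers":0.35},{"linear":[0.22,0.408,0.106],"twist":[0,0,1.925],"fingers":0.35},{"linear":[0.22,0.408,0.106],"twist":[0,0,1.925],"fingers":0.35},{"linear":[0.22,0.408,0.106],"twist":[0,0,1.925],"fingers":0.35},{"linear":[0.22,0.408,0.106],"twist":[0,0,1.925],"fingers":0.35},{"linear":[0.22,0.408,0.106],"twist":[0,0,1.925],"fingers":0.35},{"linear":[0.22,0.408,0.106],"twist":[0,0,1.925],"fingers":0.35},{"linear":[0.22,0.408,0.106],"twist":[0,0,1.925],"fingers":0.35},{"linear":[0.22,0.408,0.106],"twist":[0,0,1.925],"fingers":0.35},{"linear":[0.22,0.408,0.106],"twist":[0,0,1.925],"fingers":0.35},{"linear":[0.22,0.408,0.106],"twist":[0,0,1.925],"fingers":0.35},{"linear":[0.22,0.408,0.106],"twist":[0,0,1.925],"fingers":0.35},{"linear":[0.22,0.408,0.106],"twist":[0,0,1.925],"fingers":0.35},{"linear":[0.22,0.408,0.106],"twist":[0,0,1.925],"fingers":0.35}], "squeeze": 30}}

```text
time_s: 2.05
tool_pos: [0.4668, -0.1114, 0.3206]
orientation: [[-0.715, 0.699, 0.0], [0.699, 0.715, 0.0], [-0.0, 0.0, -1.0]]
ft_force: [0.7, 0.8, -0.2]
opening: 0.0597
grasp_force: 0.0
```

```bash
python3 - <<'E'
from h import *
f=grab('wrist','wrist1'); s=arm.read_state(); print(s['tool_pos'],s['opening'],s['time_s']); print(s['orientation'],s['joint_positions'])
E
```

```text
[ 0.46682284 -0.11139982  0.32061372] 0.060085012958555416 2.1
[[-7.15490589e-01  6.98622370e-01  9.86807164e-06]
 [ 6.98622371e-01  7.15490589e-01  1.02731583e-05]
 [ 1.16545824e-07  1.42444037e-05 -1.00000000e+00]] [-4.86764841e-01 -1.43776670e-01  1.69399500e+00  1.36988157e-05
  1.59137041e+00 -1.28409064e+00]
```

View pics/wrist1.png

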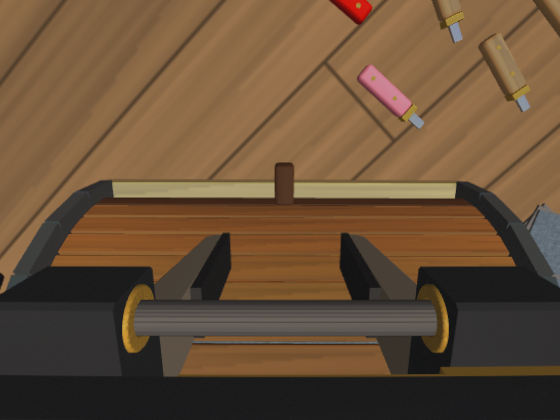

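The wrist view shows the knob at (285,183), square to the fingers, and the front board edge at row 187. I'll check the knob position from this view.

```bash
python3 - <<'E'
from h import *
f=load('wrist1'); P=cloud(f); th=-.7727; nx=np.array([np.cos(th),np.sin(th)]); ty=np.array([-nx[1],nx[0]])
def cab(p): return np.array([p[0]*nx[0]+p[1]*nx[1]-.6585,p[0]*ty[0]+p[1]*ty[1],p[2]])
h=f['frame'].astype(int); m=np.zeros((420,560),bool); m[160:206,268:302]=1
m&=(h[...,0]<90)&(P[...,2]>.05)
C=np.array([cab(p) for p in P[m]]); k=np.hypot(C[:,0],C[:,2]-.04)>.225
print(k.sum(),np.percentile(C[k],[2,50,98],axis=0)); v,u=np.nonzero(m);print(u.min(),u.max(),v.min(),v.max())
print(cab(plane(f,[[285,165]],.09)[0]))
# board front edge ends
b=(abs(P[...,2]-.03)<.01)&(h[...,0]>120)&(h[...,0]-h[...,2]>30)
C=np.array([cab(p) for p in P[b]]);k=(C[:,0]<-.2)&(C[:,0]>-.26);print(np.percentile(C[k],[1,50,99],axis=0))
E
```

```text
730 [[-0.26836441  0.23443007  0.08219223]
 [-0.24644177  0.24555321  0.09090214]
 [-0.22099796  0.25550199  0.09475469]]
268 301 163 205
[-0.26718261  0.24684337  0.09      ]
[[-0.236861    0.00671038  0.02737149]
 [-0.22657107  0.26302299  0.02987635]
 [-0.21505486  0.48307225  0.03196188]]
```

Emit:
{"name": "servo_tool", "arguments": {"deltas": [{"linear":[0,0,-0.05],"twist":[0,0,0],"fingers":0.4},{"linear":[0,0,-0.1],"twist":[0,0,0],"fingers":0.4},{"linear":[0,0,-0.15],"twist":[0,0,0],"fingers":0.4},{"linear":[0,0,-0.2],"twist":[0,0,0],"fingers":0.4},{"linear":[0,0,-0.24],"twist":[0,0,0],"fingers":0.4},{"linear":[0,0,-0.26],"twist":[0,0,0],"fingers":0.4},{"linear":[0,0,-0.26],"twist":[0,0,0],"fingers":0.9},{"linear":[0,0,-0.26],"twist":[0,0,0],"fingers":0.9},{"linear":[0,0,-0.26],"twist":[0,0,0],"fingers":0.9},{"linear":[0,0,-0.26],"twist":[0,0,0],"fingers":0.9},{"linear":[0,0,-0.26],"twist":[0,0,0],"fingers":0.9}]}}

```text
time_s: 3.2
tool_pos: [0.4669, -0.1136, 0.0625]
orientation: [[-0.717, 0.698, -0.0], [0.698, 0.717, -0.005], [-0.003, -0.004, -1.0]]
ft_force: [-7.0, -7.1, 4.1]
opening: 0.0238
grasp_force: 30.0
```

```bash
python3 - <<'E'
import numpy as np
th=-.7727; nx=np.array([np.cos(th),np.sin(th)])
a0=np.arctan2(39,247)
for a in np.arange(.1,1.41,.1):
    d=np.array([-.25*np.cos(a0+a)+.247,.25*np.sin(a0+a)-.039]); print(a.round(1),(d[0]*nx).round(4),d[1].round(4))
E
```

```text
0.1 [ 0.0037 -0.0036] 0.0244
0.2 [ 0.0091 -0.0089] 0.0483
0.3 [ 0.0162 -0.0158] 0.0712
0.4 [ 0.0249 -0.0242] 0.0931
0.5 [ 0.0351 -0.0342] 0.1136
0.6 [ 0.0467 -0.0455] 0.1326
0.7 [ 0.0596 -0.0581] 0.1499
0.8 [ 0.0737 -0.0718] 0.1653
0.9 [ 0.0888 -0.0866] 0.1787
1.0 [ 0.1048 -0.1022] 0.1899
1.1 [ 0.1215 -0.1185] 0.1988
1.2 [ 0.1388 -0.1353] 0.2053
1.3 [ 0.1565 -0.1525] 0.2094
1.4 [ 0.1743 -0.1699] 0.211
```

Emit:
{"name": "servo_tool", "arguments": {"deltas": [{"linear":[-0.001,-0.004,0.012],"twist":[0,0,0],"fingers":0.9},{"linear":[0.002,-0.006,0.025],"twist":[0,0,0],"fingers":0.9},{"linear":[0.007,-0.011,0.048],"twist":[0,0,0],"fingers":0.9},{"linear":[0.014,-0.018,0.071],"twist":[0,0,0],"fingers":0.9},{"linear":[0.023,-0.026,0.093],"twist":[0,0,0],"fingers":0.9},{"linear":[0.033,-0.036,0.114],"twist":[0,0,0],"fingers":0.9},{"linear":[0.045,-0.0475,0.133],"twist":[0,0,0],"fingers":0.9},{"linear":[0.058,-0.06,0.15],"twist":[0,0,0],"fingers":0.9},{"linear":[0.072,-0.074,0.165],"twist":[0,0,0],"fingers":0.9},{"linear":[0.087,-0.0885,0.179],"twist":[0,0,0],"fingers":0.9},{"linear":[0.103,-0.104,0.19],"twist":[0,0,0],"fingers":0.9},{"linear":[0.12,-0.1205,0.199],"twist":[0,0,0],"fingers":0.9},{"linear":[0.137,-0.137,0.205],"twist":[0,0,0],"fingers":0.9},{"linear":[0.1545,-0.1545,0.209],"twist":[0,0,0],"fingers":0.9},{"linear":[0.169,-0.168,0.211],"twist":[0,0,0],"fingers":0.9},{"linear":[0.169,-0.168,0.211],"twist":[0,0,0],"fingers":0.9}]}}

```text
time_s: 4.8
tool_pos: [0.6372, -0.281, 0.272]
orientation: [[-0.715, 0.699, 0.002], [0.699, 0.715, -0.001], [-0.003, 0.0, -1.0]]
ft_force: [2.3, -1.9, -2.8]
opening: 0.0236
grasp_force: 30.0
```

Emit:
{"name": "servo_tool", "arguments": {"deltas": [{"linear":[0,0,0],"twist":[0,0,0],"fingers":0.45},{"linear":[0,0,0],"twist":[0,0,0],"fingers":0.45},{"linear":[0,0,0],"twist":[0,0,0],"fingers":0.45},{"linear":[0,0,0.03],"twist":[0,0,0],"fingers":0.45},{"linear":[0,0,0.07],"twist":[0,0,0],"fingers":0.45},{"linear":[-0.03,0.03,0.1],"twist":[0,0,0],"fingers":0.45},{"linear":[-0.06,0.06,0.1],"twist":[0,0,0],"fingers":0.45},{"linear":[-0.09,0.09,0.1],"twist":[0,0,0],"fingers":0.45},{"linear":[-0.11,0.11,0.1],"twist":[0,0,0],"fingers":0.7},{"linear":[-0.11,0.11,0.1],"twist":[0,0,0],"fingers":0.9},{"linear":[-0.11,0.11,0.1],"twist":[0,0,0],"fingers":0.9}]}}

```text
time_s: 5.9
tool_pos: [0.5257, -0.169, 0.3723]
orientation: [[-0.716, 0.698, 0.001], [0.698, 0.716, -0.001], [-0.002, 0.0, -1.0]]
ft_force: [0.0, -0.1, -0.2]
opening: 0.0286
grasp_force: 0.0
```

```bash
python3 - <<'E'
from h import *
a=grab('wrist','wrist2')['frame'][:,:,::-1]; b=grab('scene','scene2')['frame'][:,:,::-1]; s=arm.read_state(); print(s['tool_pos'],s['opening'],s['time_s'])
c=np.hstack([cv2.resize(a,(400,300)),cv2.resize(b,(400,300))]); cv2.imwrite('pics/two2.png',c)
E
```

```text
[ 0.52621978 -0.16983247  0.37159294] 0.020652911202944303 6.0
```

View pics/two2.png

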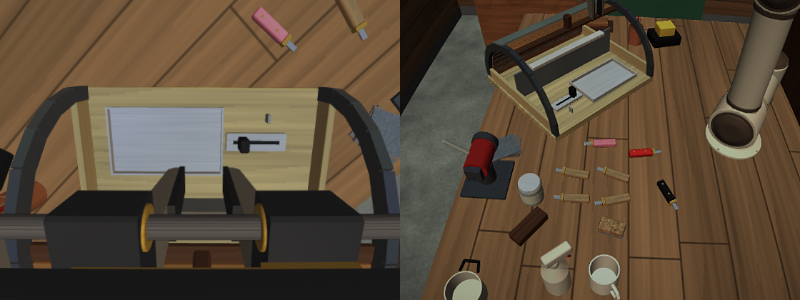

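The left panel (wrist) shows the shutter open, with the tray at (108–222, 108–172), the dimmer grip at (243,145) and the pointer tab at (267,118). The right panel shows all four handles undisturbed. Next I'll measure the tray, grip, pointer and handles.

```bash
cat >> h.py <<'E'
th=-.7727; nx=np.array([np.cos(th),np.sin(th)]); ty=np.array([-nx[1],nx[0]])
def cabm(P): return np.stack([P[...,0]*nx[0]+P[...,1]*nx[1]-.6585,P[...,0]*ty[0]+P[...,1]*ty[1]-.246,P[...,2]],-1)
def wor(x,y): return nx*(.6585+x)+ty*(.246+y)
def pale(f):
    """handles: (mid xy, yaw of tang, ztop) from depth+colour, cloud inside a bench region"""
    P=cloud(f); C=cabm(P); h=cv2.cvtColor(f['frame'],cv2.COLOR_RGB2HSV)
    m=(P[...,2]>.012)&(P[...,2]<.034)&(C[...,0]<-.245)&(P[...,0]>.2)&(P[...,0]<.75)&(P[...,1]<.5)
    n,l,st,c=cv2.connectedComponentsWithStats(m.astype(np.uint8)); out=[]
    for i in range(1,n):
        if st[i,4]<150: continue
        q=l==i; H,S,V=np.median(h[q],0); p=P[q]
        if not(12<H<25 and 80<S<150 and V>100): continue
        t=p[p[:,2]>.016]; z=np.median(t[:,2])
        (cx,cy),(w,hh),_=r=cv2.minAreaRect(t[:,:2].astype(np.float32)*1000)
        if min(w,hh)>33: continue
        cen=t[:,:2].mean(0); d=np.linalg.svd(t[:,:2]-cen)[2][0]; 
        if d[0]<0: d=-d
        s=(t[:,:2]-cen)@d; butt=np.percentile(s,1); w2=(t[:,:2]-cen)@[-d[1],d[0]]; off=(np.percentile(w2,2)+np.percentile(w2,98))/2
        mid=cen+d*(butt+.057)+off*np.array([-d[1],d[0]])
        out.append((c[i].round(),mid.round(4),np.arctan2(d[1],d[0]).round(3),z.round(4),(np.percentile(s,99)-butt).round(3),np.array([np.percentile(w2,98)-np.percentile(w2,2)]).round(3)))
    return out
E
python3 - <<'E'
from h import *
w=load('wrist2'); s=load('scene2'); g=grab('side','side2')
for n,f in(('w',w),('s',s),('g',g)):
    P=cloud(f); C=cabm(P); rgb=f['frame'].astype(int)
    ok=(C[...,0]>-.235)&(C[...,0]<-.03)&(abs(C[...,1])<.235)
    def rep(l,m):
        m=m&ok
        if m.sum()>5: print(n,l,m.sum(),np.percentile(C[m],[2,50,98],axis=0).round(4).tolist())
    sat=rgb.max(-1)-rgb.min(-1)
    rep('grip',(C[...,2]>.065)&(C[...,2]<.095)&(C[...,1]>.03)&(rgb.max(-1)<90))
    rep('pointer',(sat<40)&(C[...,0]<-.152)&(C[...,1]>.05)&(C[...,2]>.034))
    rep('floor',(sat<40)&(C[...,1]<.06)&(abs(C[...,2]-.034)<.004)&(C[...,0]<-.05))
    rep('rim',(sat<40)&(C[...,1]<.06)&(C[...,2]>.044)&(C[...,2]<.055)&(C[...,0]<-.04))
for f in(s,g):
    for o in pale(f): print(*o)
E
```

```text
w grip 304 [[-0.1356, 0.0723, 0.0682], [-0.1243, 0.0807, 0.0837], [-0.1093, 0.0916, 0.0858]]
w pointer 1949 [[-0.1909, 0.0505, 0.0516], [-0.1884, 0.0567, 0.4774], [-0.164, 0.1337, 0.4792]]
w floor 13320 [[-0.1893, -0.1974, 0.0319], [-0.1256, -0.0831, 0.034], [-0.0547, 0.0337, 0.036]]
w rim 1540 [[-0.1962, -0.2034, 0.0443], [-0.1343, -0.0938, 0.0477], [-0.0493, 0.0559, 0.0497]]
s grip 97 [[-0.1388, 0.0757, 0.0656], [-0.1293, 0.0885, 0.0798], [-0.1122, 0.095, 0.0858]]
s pointer 62 [[-0.1969, 0.0794, 0.0346], [-0.1822, 0.1365, 0.0504], [-0.1658, 0.1409, 0.4662]]
s floor 2161 [[-0.1984, -0.2007, 0.0301], [-0.1221, -0.0803, 0.0327], [-0.0528, 0.041, 0.0373]]
s rim 337 [[-0.2001, -0.2048, 0.0442], [-0.1329, -0.0739, 0.0462], [-0.0489, 0.0446, 0.05]]
g grip 68 [[-0.1366, 0.0774, 0.0673], [-0.1283, 0.0875, 0.079], [-0.1115, 0.0935, 0.0874]]
g pointer 304 [[-0.1946, 0.0524, 0.0396], [-0.1821, 0.0866, 0.4859], [-0.155, 0.1386, 0.5031]]
g floor 1448 [[-0.1941, -0.1984, 0.0311], [-0.1188, -0.0803, 0.0348], [-0.0535, 0.0386, 0.0377]]
g rim 398 [[-0.1972, -0.203, 0.0441], [-0.1348, -0.0747, 0.0473], [-0.0439, 0.0522, 0.0517]]
[245. 241.] [0.5834 0.2053] -0.145 0.0182 0.089 [0.023]
[302. 243.] [0.4497 0.2016] -0.328 0.0181 0.087 [0.024]
[301. 278.] [0.4482 0.3031] 0.292 0.019 0.087 [0.024]
[244. 275.] [0.5771 0.3012] -0.001 0.0189 0.088 [0.024]
[235. 236.] [0.5836 0.2023] -0.143 0.0192 0.088 [0.026]
[288. 246.] [0.4495 0.1973] -0.382 0.0196 0.089 [0.025]
[223. 262.] [0.5768 0.2999] -0.005 0.0193 0.089 [0.024]
[277. 273.] [0.4494 0.3021] 0.272 0.0192 0.087 [0.024]
```

Emit:
{"name": "servo_tool", "arguments": {"deltas": [{"linear":[0.01,0.05,0],"twist":[0,0,0.1],"fingers":0.35},{"linear":[0.015,0.1,0],"twist":[0,0,0.22],"fingers":0.35},{"linear":[0.02,0.15,0],"twist":[0,0,0.34],"fingers":0.35},{"linear":[0.03,0.2,0],"twist":[0,0,0.46],"fingers":0.35},{"linear":[0.038,0.245,-0.02],"twist":[0,0,0.58],"fingers":0.35},{"linear":[0.046,0.285,-0.05],"twist":[0,0,0.629],"fingers":0.35},{"linear":[0.052,0.325,-0.08],"twist":[0,0,0.629],"fingers":0.35},{"linear":[0.057,0.355,-0.12],"twist":[0,0,0.629],"fingers":0.35},{"linear":[0.0575,0.373,-0.165],"twist":[0,0,0.629],"fingers":0.35},{"linear":[0.0575,0.373,-0.21],"twist":[0,0,0.629],"fingers":0.35},{"linear":[0.0575,0.373,-0.25],"twist":[0,0,0.629],"fingers":0.35},{"linear":[0.0575,0.373,-0.25],"twist":[0,0,0.629],"fingers":0.35},{"linear":[0.0575,0.373,-0.25],"twist":[0,0,0.629],"fingers":0.35}]}}

```text
time_s: 7.35
tool_pos: [0.5838, 0.2034, 0.1217]
orientation: [[-0.99, 0.144, -0.001], [0.144, 0.99, -0.0], [0.001, -0.0, -1.0]]
ft_force: [0.6, 0.5, 0.7]
opening: 0.0597
grasp_force: 0.0
```

```bash
python3 - <<'E'
from h import *
w=load('wrist2'); s=load('scene2'); g=load('side2')
for f in(w,s,g):
    C=cabm(cloud(f)); rgb=f['frame'].astype(int); sat=rgb.max(-1)-rgb.min(-1)
    m=(C[...,0]>-.2)&(C[...,0]<-.145)&(C[...,1]>.06)&(C[...,1]<.2)&(C[...,2]>.036)&(C[...,2]<.065)&(sat<45)
    m&=~((C[...,0]>-.15)&(C[...,2]<.05))
    print('ptr',m.sum(),np.percentile(C[m],[3,50,97],axis=0).round(4).tolist())
f=grab('wrist','wrist3'); P=cloud(f); st=arm.read_state(); print(st['tool_pos'],st['opening'])
for o in pale(f): print(*o)
E
```

```text
ptr 87 [[-0.1824, 0.1322, 0.039], [-0.1747, 0.1335, 0.0532], [-0.1658, 0.1379, 0.0554]]
ptr 35 [[-0.1849, 0.1339, 0.0373], [-0.1772, 0.1387, 0.0478], [-0.1657, 0.1406, 0.0539]]
ptr 26 [[-0.1821, 0.1333, 0.0385], [-0.1729, 0.1365, 0.0479], [-0.1634, 0.1399, 0.0562]]
[0.58523167 0.20360165 0.12373673] 0.05985546235450189
[251.  46.] [0.479  0.1871] -0.368 0.0197 0.058 [0.024]
[391.  34.] [0.4883 0.3159] 0.422 0.0197 0.046 [0.024]
[509.  22.] [0.4762 0.4256] 1.368 0.0288 0.039 [0.027]
[394. 168.] [0.5769 0.2985] 0.009 0.0197 0.088 [0.023]
[282. 192.] [0.5836 0.2017] -0.146 0.0196 0.089 [0.024]
```

Emit:
{"name": "servo_tool", "arguments": {"deltas": [{"linear":[0,-0.001,-0.05],"twist":[0,0,0],"fingers":0.35},{"linear":[0,-0.001,-0.095],"twist":[0,0,0],"fingers":0.35},{"linear":[0,-0.001,-0.117],"twist":[0,0,0],"fingers":0.35},{"linear":[0,-0.001,-0.117],"twist":[0,0,0],"fingers":0.35},{"linear":[0,-0.001,-0.117],"twist":[0,0,0],"fingers":0.9},{"linear":[0,-0.001,-0.117],"twist":[0,0,0],"fingers":0.9},{"linear":[0,-0.001,-0.117],"twist":[0,0,0],"fingers":0.9},{"linear":[0,-0.001,-0.117],"twist":[0,0,0],"fingers":0.9},{"linear":[0,-0.001,-0.117],"twist":[0,0,0],"fingers":0.9},{"linear":[0,-0.001,-0.117],"twist":[0,0,0],"fingers":0.9},{"linear":[0,-0.001,-0.08],"twist":[0,0,0],"fingers":0.9},{"linear":[0,-0.001,-0.04],"twist":[0,0,0],"fingers":0.9}], "squeeze": 35}}

```text
time_s: 8.6
tool_pos: [0.5812, 0.2024, 0.0802]
orientation: [[-0.99, 0.143, -0.005], [0.143, 0.99, -0.001], [0.005, -0.001, -1.0]]
ft_force: [1.6, 0.3, -0.7]
opening: 0.0259
grasp_force: 35.0
```

Emit:
{"name": "servo_tool", "arguments": {"deltas": [{"linear":[-0.015,-0.03,0.025],"twist":[0,0,-0.1],"fingers":0.9},{"linear":[-0.035,-0.065,0.05],"twist":[0,0,-0.22],"fingers":0.9},{"linear":[-0.06,-0.105,0.05],"twist":[0,0,-0.34],"fingers":0.9},{"linear":[-0.085,-0.145,0.05],"twist":[0,0,-0.46],"fingers":0.9},{"linear":[-0.11,-0.185,0.05],"twist":[0,0,-0.58],"fingers":0.9},{"linear":[-0.122,-0.23,0.05],"twist":[0,0,-0.629],"fingers":0.9},{"linear":[-0.115,-0.275,0.05],"twist":[0,0,-0.629],"fingers":0.9},{"linear":[-0.105,-0.32,0.05],"twist":[0,0,-0.629],"fingers":0.9},{"linear":[-0.097,-0.365,0.05],"twist":[0,0,-0.629],"fingers":0.9},{"linear":[-0.09,-0.41,0.05],"twist":[0,0,-0.629],"fingers":0.9},{"linear":[-0.084,-0.455,0.05],"twist":[0,0,-0.629],"fingers":0.9},{"linear":[-0.105,-0.48,0.045],"twist":[0,0,-0.629],"fingers":0.9},{"linear":[-0.105,-0.48,0.04],"twist":[0,0,-0.629],"fingers":0.9},{"linear":[-0.105,-0.48,0.04],"twist":[0,0,-0.629],"fingers":0.9}]}}

```text
time_s: 10.0
tool_pos: [0.4774, -0.2767, 0.1203]
orientation: [[-0.715, 0.699, -0.002], [0.699, 0.715, 0.002], [0.003, 0.0, -1.0]]
ft_force: [-0.2, 1.2, -0.4]
opening: 0.0257
grasp_force: 35.0
```

Emit:
{"name": "servo_tool", "arguments": {"deltas": [{"linear":[-0.012,-0.012,0],"twist":[-0.036,0.035,0],"fingers":0.9},{"linear":[-0.0225,-0.0232,0],"twist":[-0.036,0.035,0],"fingers":0.9},{"linear":[-0.0225,-0.0232,-0.03],"twist":[-0.036,0.035,0],"fingers":0.9},{"linear":[-0.0225,-0.0232,-0.06],"twist":[-0.036,0.035,0],"fingers":0.9},{"linear":[-0.0225,-0.0232,-0.076],"twist":[-0.036,0.035,0],"fingers":0.9},{"linear":[-0.0225,-0.0232,-0.081],"twist":[-0.036,0.035,0],"fingers":0.9},{"linear":[-0.0225,-0.0232,-0.081],"twist":[-0.036,0.035,0],"fingers":0.9}]}}

```text
time_s: 10.7
tool_pos: [0.4559, -0.2998, 0.0409]
orientation: [[-0.717, 0.697, -0.035], [0.698, 0.716, -0.035], [0.001, -0.049, -0.999]]
ft_force: [0.0, 0.0, -0.4]
opening: 0.0256
grasp_force: 35.0
```

Emit:
{"name": "servo_tool", "arguments": {"deltas": [{"linear":[0,0,0],"twist":[0,0,0],"fingers":0.63},{"linear":[0,0,0],"twist":[0,0,0],"fingers":0.63},{"linear":[0,0,0],"twist":[0,0,0],"fingers":0.63},{"linear":[0,0,0.03],"twist":[0,0,0],"fingers":0.63},{"linear":[0.005,0.005,0.07],"twist":[0.036,-0.035,0],"fingers":0.6},{"linear":[0.03,0.03,0.1],"twist":[0.036,-0.035,0],"fingers":0.5},{"linear":[0.037,0.08,0.12],"twist":[0.036,-0.035,0],"fingers":0.35},{"linear":[0.03,0.13,0.12],"twist":[0.036,-0.035,0],"fingers":0.35},{"linear":[0.02,0.18,0.12],"twist":[0.036,-0.035,0],"fingers":0.35},{"linear":[0.01,0.23,0.12],"twist":[0.036,-0.035,0],"fingers":0.35},{"linear":[0,0.28,0.12],"twist":[0.036,-0.035,0],"fingers":0.35}]}}

```text
time_s: 11.8
tool_pos: [0.4568, -0.0259, 0.1609]
orientation: [[-0.716, 0.698, 0.001], [0.698, 0.716, 0.0], [-0.001, 0.001, -1.0]]
ft_force: [0.3, 0.1, -0.4]
opening: 0.0595
grasp_force: 0.0
```

```bash
cat >> h.py <<'E'
def look():
    for n in('scene','side'):
        f=grab(n)
        for o in pale(f): print(n,*o)
        P=cloud(f); C=cabm(P); hv=cv2.cvtColor(f['frame'],cv2.COLOR_RGB2HSV)
        m=(C[...,0]>-.19)&(C[...,0]<-.05)&(C[...,1]<.036)&(C[...,1]>-.197)&(C[...,2]>.042)&(C[...,2]<.08)&(hv[...,1]>60)
        k,l,st,c=cv2.connectedComponentsWithStats(m.astype(np.uint8))
        for i in range(1,k):
            if st[i,4]>80: p=C[l==i]; print(' tray',st[i,4],np.percentile(p,[2,98],axis=0).round(3).tolist())
E
python3 -c "
from h import *
look(); s=arm.read_state(); print(s['tool_pos'],s['time_s'],s['opening'])"
```

```text
scene [302. 243.] [0.4479 0.2015] -0.33 0.0181 0.089 [0.023]
scene [302. 277.] [0.448  0.3031] 0.278 0.019 0.087 [0.024]
scene [245. 275.] [0.5766 0.301 ] -0.0 0.0189 0.088 [0.024]
side [289. 247.] [0.4507 0.1977] -0.37 0.0194 0.086 [0.025]
side [224. 262.] [0.5758 0.2999] 0.007 0.019 0.089 [0.025]
side [277. 273.] [0.4494 0.302 ] 0.273 0.0193 0.087 [0.024]
 tray 156 [[-0.181, -0.151, 0.043], [-0.094, -0.125, 0.058]]
[ 0.45588485 -0.02282109  0.16044202] 11.9 0.05997928078999329
```

Emit:
{"name": "servo_tool", "arguments": {"deltas": [{"linear":[0.017,0.045,0],"twist":[0,0,0.12],"fingers":0.35},{"linear":[0.034,0.09,0],"twist":[0,0,0.25],"fingers":0.35},{"linear":[0.051,0.135,0],"twist":[0,0,0.38],"fingers":0.35},{"linear":[0.068,0.18,0],"twist":[0,0,0.51],"fingers":0.35},{"linear":[0.085,0.225,-0.01],"twist":[0,0,0.64],"fingers":0.35},{"linear":[0.102,0.27,-0.03],"twist":[0,0,0.773],"fingers":0.35},{"linear":[0.12,0.31,-0.05],"twist":[0,0,0.773],"fingers":0.35},{"linear":[0.12,0.321,-0.08],"twist":[0,0,0.773],"fingers":0.35},{"linear":[0.12,0.321,-0.1],"twist":[0,0,0.773],"fingers":0.35},{"linear":[0.12,0.321,-0.13],"twist":[0,0,0.773],"fingers":0.35},{"linear":[0.12,0.321,-0.156],"twist":[0,0,0.773],"fingers":0.35},{"linear":[0.12,0.321,-0.156],"twist":[0,0,0.773],"fingers":0.35},{"linear":[0.12,0.321,-0.156],"twist":[0,0,0.773],"fingers":0.9},{"linear":[0.12,0.321,-0.156],"twist":[0,0,0.773],"fingers":0.9},{"linear":[0.12,0.321,-0.156],"twist":[0,0,0.773],"fingers":0.9},{"linear":[0.12,0.321,-0.156],"twist":[0,0,0.773],"fingers":0.9},{"linear":[0.12,0.321,-0.156],"twist":[0,0,0.773],"fingers":0.9},{"linear":[0.12,0.321,-0.156],"twist":[0,0,0.773],"fingers":0.9},{"linear":[0.12,0.321,-0.12],"twist":[0,0,0.773],"fingers":0.9},{"linear":[0.12,0.321,-0.08],"twist":[0,0,0.773],"fingers":0.9}]}}

```text
time_s: 13.9
tool_pos: [0.5752, 0.2926, 0.079]
orientation: [[-1.0, -0.0, -0.005], [-0.0, 1.0, -0.002], [0.005, -0.002, -1.0]]
ft_force: [0.3, 0.7, -0.8]
opening: 0.0257
grasp_force: 35.0
```

Emit:
{"name": "servo_tool", "arguments": {"deltas": [{"linear":[-0.015,-0.04,0.03],"twist":[0,0,-0.12],"fingers":0.9},{"linear":[-0.032,-0.083,0.05],"twist":[0,0,-0.25],"fingers":0.9},{"linear":[-0.049,-0.127,0.05],"twist":[0,0,-0.38],"fingers":0.9},{"linear":[-0.066,-0.17,0.05],"twist":[0,0,-0.51],"fingers":0.9},{"linear":[-0.083,-0.214,0.05],"twist":[0,0,-0.64],"fingers":0.9},{"linear":[-0.1,-0.257,0.05],"twist":[0,0,-0.773],"fingers":0.9},{"linear":[-0.116,-0.3,0.05],"twist":[0,0,-0.773],"fingers":0.9},{"linear":[-0.111,-0.345,0.05],"twist":[0,0,-0.773],"fingers":0.9},{"linear":[-0.106,-0.39,0.05],"twist":[0,0,-0.773],"fingers":0.9},{"linear":[-0.101,-0.435,0.05],"twist":[0,0,-0.773],"fingers":0.9},{"linear":[-0.096,-0.48,0.05],"twist":[0,0,-0.773],"fingers":0.9},{"linear":[-0.091,-0.525,0.045],"twist":[0,0,-0.773],"fingers":0.9},{"linear":[-0.0865,-0.5665,0.03],"twist":[0,0,-0.773],"fingers":0.9},{"linear":[-0.0865,-0.5665,0.02],"twist":[0,0,-0.773],"fingers":0.9},{"linear":[-0.0865,-0.5665,0.02],"twist":[0,0,-0.773],"fingers":0.9}]}}

```text
time_s: 15.4
tool_pos: [0.4892, -0.2725, 0.0984]
orientation: [[-0.715, 0.699, -0.003], [0.699, 0.715, 0.003], [0.005, -0.0, -1.0]]
ft_force: [0.0, 1.5, -1.5]
opening: 0.0256
grasp_force: 35.0
```

```bash
python3 -c "
from h import *
print(arm.read_state()['tool_pos']); look()"
```

```text
[ 0.48922603 -0.27252688  0.0983704 ]
scene [302. 243.] [0.4496 0.201 ] -0.339 0.0182 0.087 [0.024]
scene [302. 277.] [0.4478 0.303 ] 0.283 0.0191 0.088 [0.024]
 tray 126 [[-0.184, -0.151, 0.042], [-0.098, -0.127, 0.055]]
side [288. 246.] [0.4506 0.1976] -0.38 0.0194 0.087 [0.025]
side [276. 273.] [0.4495 0.3017] 0.274 0.0193 0.087 [0.026]
 tray 167 [[-0.18, -0.151, 0.042], [-0.094, -0.126, 0.057]]
```

Emit:
{"name": "servo_tool", "arguments": {"deltas": [{"linear":[0,0.006,-0.01],"twist":[0,0,0],"fingers":0.9},{"linear":[0,0.006,-0.035],"twist":[0,0,0],"fingers":0.9},{"linear":[0,0.006,-0.053],"twist":[0,0,0],"fingers":0.9},{"linear":[0,0.006,-0.058],"twist":[0,0,0],"fingers":0.9},{"linear":[0,0.006,-0.058],"twist":[0,0,0],"fingers":0.9},{"linear":[0,0.006,-0.058],"twist":[0,0,0],"fingers":0.9}]}}

```text
time_s: 16.1
tool_pos: [0.4915, -0.2672, 0.0437]
orientation: [[-0.716, 0.698, 0.001], [0.698, 0.716, -0.001], [-0.002, 0.0, -1.0]]
ft_force: [-0.4, -0.0, -0.8]
opening: 0.0257
grasp_force: 35.0
```

Emit:
{"name": "servo_tool", "arguments": {"deltas": [{"linear":[0,0,-0.003],"twist":[0,0,0],"fingers":0.9},{"linear":[0,0,-0.003],"twist":[0,0,0],"fingers":0.63},{"linear":[0,0,-0.003],"twist":[0,0,0],"fingers":0.63},{"linear":[0,0,-0.003],"twist":[0,0,0],"fingers":0.63},{"linear":[0,0,0.03],"twist":[0,0,0],"fingers":0.63},{"linear":[0,0,0.07],"twist":[0,0,0],"fingers":0.55},{"linear":[-0.005,0.03,0.1],"twist":[0,0,0],"fingers":0.45},{"linear":[-0.01,0.075,0.11],"twist":[0,0,0],"fingers":0.35},{"linear":[-0.015,0.12,0.11],"twist":[0,0,0],"fingers":0.35},{"linear":[-0.02,0.165,0.11],"twist":[0,0,0],"fingers":0.35},{"linear":[-0.025,0.21,0.11],"twist":[0,0,0],"fingers":0.35},{"linear":[-0.03,0.25,0.11],"twist":[0,0,0],"fingers":0.35},{"linear":[-0.03,0.25,0.11],"twist":[0,0,0],"fingers":0.35}]}}

```text
time_s: 17.4
tool_pos: [0.4599, -0.0133, 0.1526]
orientation: [[-0.719, 0.695, -0.0], [0.695, 0.719, 0.001], [0.001, 0.001, -1.0]]
ft_force: [0.1, 0.1, -1.3]
opening: 0.0596
grasp_force: 0.0
```

```bash
python3 -c "
from h import *
look(); s=arm.read_state(); print(s['tool_pos'],s['time_s'],s['opening'])"
```

```text
scene [302. 243.] [0.4488 0.2012] -0.326 0.018 0.088 [0.023]
scene [301. 278.] [0.4478 0.3028] 0.281 0.019 0.088 [0.024]
side [288. 246.] [0.4506 0.1965] -0.395 0.0195 0.087 [0.025]
side [277. 273.] [0.4494 0.3023] 0.28 0.0193 0.087 [0.024]
 tray 173 [[-0.181, -0.152, 0.043], [-0.095, -0.125, 0.058]]
[ 0.46094417 -0.0168593   0.15289414] 17.5 0.059828199955212394
```

Emit:
{"name": "servo_tool", "arguments": {"deltas": [{"linear":[-0.002,0.04,0],"twist":[0,0,0.13],"fingers":0.35},{"linear":[-0.004,0.085,0],"twist":[0,0,0.26],"fingers":0.35},{"linear":[-0.005,0.13,0],"twist":[0,0,0.4],"fingers":0.35},{"linear":[-0.007,0.175,0],"twist":[0,0,0.54],"fingers":0.35},{"linear":[-0.009,0.22,0],"twist":[0,0,0.68],"fingers":0.35},{"linear":[-0.01,0.265,-0.01],"twist":[0,0,0.82],"fingers":0.35},{"linear":[-0.012,0.305,-0.03],"twist":[0,0,0.95],"fingers":0.35},{"linear":[-0.012,0.319,-0.06],"twist":[0,0,1.05],"fingers":0.35},{"linear":[-0.012,0.319,-0.08],"twist":[0,0,1.05],"fingers":0.35},{"linear":[-0.012,0.319,-0.09],"twist":[0,0,1.05],"fingers":0.35},{"linear":[-0.012,0.319,-0.12],"twist":[0,0,1.05],"fingers":0.35},{"linear":[-0.012,0.319,-0.148],"twist":[0,0,1.05],"fingers":0.35},{"linear":[-0.012,0.319,-0.148],"twist":[0,0,1.05],"fingers":0.35},{"linear":[-0.012,0.319,-0.148],"twist":[0,0,1.05],"fingers":0.9},{"linear":[-0.012,0.319,-0.148],"twist":[0,0,1.05],"fingers":0.9},{"linear":[-0.012,0.319,-0.148],"twist":[0,0,1.05],"fingers":0.9},{"linear":[-0.012,0.319,-0.148],"twist":[0,0,1.05],"fingers":0.9},{"linear":[-0.012,0.319,-0.148],"twist":[0,0,1.05],"fingers":0.9},{"linear":[-0.012,0.319,-0.148],"twist":[0,0,1.05],"fingers":0.9}]}}

```text
time_s: 19.4
tool_pos: [0.4493, 0.302, 0.0054]
orientation: [[-0.962, -0.274, 0.001], [-0.274, 0.962, 0.0], [-0.001, -0.0, -1.0]]
ft_force: [-1.5, -0.7, 5.8]
opening: 0.0258
grasp_force: 35.0
```

Emit:
{"name": "servo_tool", "arguments": {"deltas": [{"linear":[0,0,0.045],"twist":[0,0,0],"fingers":0.9},{"linear":[0,-0.01,0.09],"twist":[0,0,-0.12],"fingers":0.9},{"linear":[0.002,-0.045,0.12],"twist":[0,0,-0.25],"fingers":0.9},{"linear":[0.004,-0.09,0.125],"twist":[0,0,-0.39],"fingers":0.9},{"linear":[0.006,-0.135,0.125],"twist":[0,0,-0.53],"fingers":0.9},{"linear":[0.008,-0.18,0.125],"twist":[0,0,-0.67],"fingers":0.9},{"linear":[0.01,-0.225,0.125],"twist":[0,0,-0.81],"fingers":0.9},{"linear":[0.011,-0.27,0.125],"twist":[0,0,-0.95],"fingers":0.9},{"linear":[0.013,-0.31,0.125],"twist":[0,0,-1.05],"fingers":0.9},{"linear":[0.025,-0.355,0.125],"twist":[0,0,-1.05],"fingers":0.9},{"linear":[0.037,-0.4,0.125],"twist":[0,0,-1.05],"fingers":0.9},{"linear":[0.049,-0.445,0.125],"twist":[0,0,-1.05],"fingers":0.9},{"linear":[0.061,-0.49,0.12],"twist":[0,0,-1.05],"fingers":0.9},{"linear":[0.0735,-0.534,0.105],"twist":[0,0,-1.05],"fingers":0.9},{"linear":[0.0735,-0.534,0.095],"twist":[0,0,-1.05],"fingers":0.9},{"linear":[0.0735,-0.534,0.095],"twist":[0,0,-1.05],"fingers":0.9},{"linear":[0.0735,-0.534,0.095],"twist":[0,0,-1.05],"fingers":0.9}]}}

```text
time_s: 21.1
tool_pos: [0.5217, -0.2307, 0.0991]
orientation: [[-0.716, 0.698, -0.001], [0.698, 0.716, 0.001], [0.002, 0.0, -1.0]]
ft_force: [0.8, -0.8, -1.4]
opening: 0.0258
grasp_force: 35.0
```

```bash
python3 -c "
from h import *
f=grab('side','side4'); cv2.imwrite('pics/c4.png',cv2.resize(f['frame'][40:220,140:400,::-1],None,fx=2.5,fy=2.5))
look(); print(arm.read_state()['tool_pos'])"
```

```text
scene [307. 255.] [0.4377 0.2361] -0.118 0.0178 0.087 [0.023]
 tray 212 [[-0.185, -0.152, 0.043], [-0.094, -0.127, 0.055]]
 tray 101 [[-0.183, -0.104, 0.042], [-0.143, -0.079, 0.054]]
side [289. 256.] [0.4396 0.232 ] -0.149 0.0193 0.087 [0.026]
 tray 183 [[-0.182, -0.151, 0.042], [-0.091, -0.126, 0.058]]
 tray 155 [[-0.18, -0.102, 0.043], [-0.103, -0.077, 0.058]]
[ 0.52260043 -0.23110042  0.10039717]
```

View pics/c4.png

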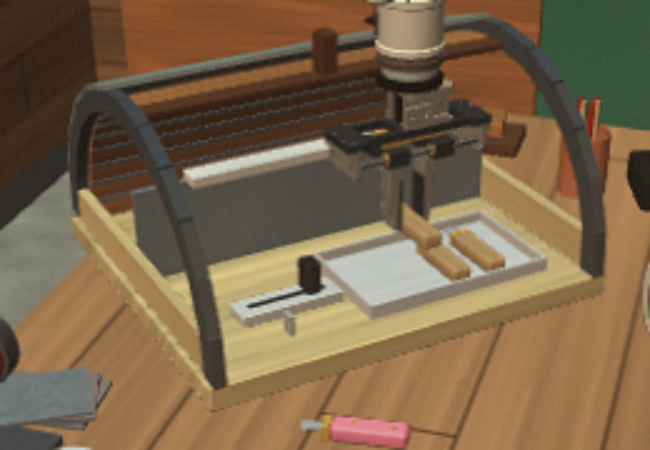

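The crop shows two handles lying flat in the tray at (475,248) and (443,262), with the third held above. The last handle on the bench has been knocked to world (0.438, 0.234).

Emit:
{"name": "servo_tool", "arguments": {"deltas": [{"linear":[0.001,0,-0.03],"twist":[0,0,0],"fingers":0.9},{"linear":[0.001,0,-0.05],"twist":[0,0,0],"fingers":0.9},{"linear":[0.001,0,-0.06],"twist":[0,0,0],"fingers":0.9},{"linear":[0.001,0,-0.06],"twist":[0,0,0],"fingers":0.9},{"linear":[0.001,0,-0.06],"twist":[0,0,0],"fingers":0.9},{"linear":[0.001,0,-0.06],"twist":[0,0,0],"fingers":0.9}]}}

```text
time_s: 21.85
tool_pos: [0.5238, -0.2322, 0.0404]
orientation: [[-0.716, 0.698, 0.001], [0.698, 0.716, -0.001], [-0.001, 0.0, -1.0]]
ft_force: [0.4, 0.3, -0.9]
opening: 0.0254
grasp_force: 35.0
```

Emit:
{"name": "servo_tool", "arguments": {"deltas": [{"linear":[0,0,0],"twist":[0,0,0],"fingers":0.63},{"linear":[0,0,0],"twist":[0,0,0],"fingers":0.63},{"linear":[0,0,0],"twist":[0,0,0],"fingers":0.63},{"linear":[0,0,0.03],"twist":[0,0,0],"fingers":0.63},{"linear":[0,0,0.07],"twist":[0,0,0],"fingers":0.55},{"linear":[-0.01,0.03,0.1],"twist":[0,0,0],"fingers":0.45},{"linear":[-0.025,0.075,0.11],"twist":[0,0,0],"fingers":0.35},{"linear":[-0.04,0.12,0.11],"twist":[0,0,0],"fingers":0.35},{"linear":[-0.055,0.165,0.11],"twist":[0,0,0],"fingers":0.35},{"linear":[-0.07,0.21,0.11],"twist":[0,0,0],"fingers":0.35},{"linear":[-0.07,0.21,0.11],"twist":[0,0,0],"fingers":0.35}]}}

```text
time_s: 22.95
tool_pos: [0.4513, -0.018, 0.1492]
orientation: [[-0.719, 0.695, -0.001], [0.695, 0.719, 0.002], [0.002, 0.0, -1.0]]
ft_force: [0.3, -0.4, 0.2]
opening: 0.0598
grasp_force: 0.0
```

```bash
python3 -c "
from h import *
look(); print(arm.read_state()['tool_pos'])"
```

```text
scene [307. 255.] [0.4373 0.236 ] -0.119 0.018 0.088 [0.024]
side [289. 256.] [0.4398 0.2324] -0.15 0.0194 0.087 [0.027]
 tray 146 [[-0.182, -0.152, 0.043], [-0.107, -0.126, 0.058]]
 tray 143 [[-0.181, -0.056, 0.043], [-0.104, -0.03, 0.058]]
[ 0.45343118 -0.0218491   0.14988626]
```

Emit:
{"name": "servo_tool", "arguments": {"deltas": [{"linear":[-0.002,0.04,0],"twist":[0,0,0.12],"fingers":0.35},{"linear":[-0.005,0.085,0],"twist":[0,0,0.26],"fingers":0.35},{"linear":[-0.007,0.13,0],"twist":[0,0,0.4],"fingers":0.35},{"linear":[-0.01,0.175,0],"twist":[0,0,0.54],"fingers":0.35},{"linear":[-0.013,0.22,-0.02],"twist":[0,0,0.635],"fingers":0.35},{"linear":[-0.015,0.256,-0.05],"twist":[0,0,0.635],"fingers":0.35},{"linear":[-0.015,0.256,-0.08],"twist":[0,0,0.635],"fingers":0.35},{"linear":[-0.015,0.256,-0.09],"twist":[0,0,0.635],"fingers":0.35},{"linear":[-0.015,0.256,-0.12],"twist":[0,0,0.635],"fingers":0.35},{"linear":[-0.015,0.256,-0.145],"twist":[0,0,0.635],"fingers":0.35},{"linear":[-0.015,0.256,-0.145],"twist":[0,0,0.635],"fingers":0.35},{"linear":[-0.015,0.256,-0.145],"twist":[0,0,0.635],"fingers":0.9},{"linear":[-0.015,0.256,-0.145],"twist":[0,0,0.635],"fingers":0.9},{"linear":[-0.015,0.256,-0.145],"twist":[0,0,0.635],"fingers":0.9},{"linear":[-0.015,0.256,-0.145],"twist":[0,0,0.635],"fingers":0.9},{"linear":[-0.015,0.256,-0.145],"twist":[0,0,0.635],"fingers":0.9},{"linear":[-0.015,0.256,-0.145],"twist":[0,0,0.635],"fingers":0.9}]}}

```text
time_s: 24.75
tool_pos: [0.4391, 0.2339, 0.0055]
orientation: [[-0.991, 0.137, 0.001], [0.137, 0.991, 0.0], [-0.001, 0.0, -1.0]]
ft_force: [-1.5, -1.4, 7.5]
opening: 0.0258
grasp_force: 34.9
```

Emit:
{"name": "servo_tool", "arguments": {"deltas": [{"linear":[0,0,0.045],"twist":[0,0,0],"fingers":0.9},{"linear":[0,-0.01,0.09],"twist":[0,0,-0.12],"fingers":0.9},{"linear":[0.003,-0.05,0.12],"twist":[0,0,-0.25],"fingers":0.9},{"linear":[0.008,-0.095,0.125],"twist":[0,0,-0.39],"fingers":0.9},{"linear":[0.013,-0.14,0.125],"twist":[0,0,-0.53],"fingers":0.9},{"linear":[0.02,-0.185,0.125],"twist":[0,0,-0.635],"fingers":0.9},{"linear":[0.036,-0.225,0.125],"twist":[0,0,-0.635],"fingers":0.9},{"linear":[0.052,-0.265,0.125],"twist":[0,0,-0.635],"fingers":0.9},{"linear":[0.068,-0.305,0.125],"twist":[0,0,-0.635],"fingers":0.9},{"linear":[0.084,-0.345,0.125],"twist":[0,0,-0.635],"fingers":0.9},{"linear":[0.1,-0.385,0.12],"twist":[0,0,-0.635],"fingers":0.9},{"linear":[0.119,-0.43,0.105],"twist":[0,0,-0.635],"fingers":0.9},{"linear":[0.119,-0.43,0.095],"twist":[0,0,-0.635],"fingers":0.9},{"linear":[0.119,-0.43,0.095],"twist":[0,0,-0.635],"fingers":0.9},{"linear":[0.119,-0.43,0.095],"twist":[0,0,-0.635],"fingers":0.9}]}}

```text
time_s: 26.25
tool_pos: [0.5566, -0.1948, 0.0991]
orientation: [[-0.716, 0.698, -0.001], [0.698, 0.716, 0.001], [0.002, -0.0, -1.0]]
ft_force: [-0.8, 0.3, -1.1]
opening: 0.0257
grasp_force: 34.9
```

Emit:
{"name": "servo_tool", "arguments": {"deltas": [{"linear":[0.0,0,-0.03],"twist":[0,0,0],"fingers":0.9},{"linear":[0,0,-0.05],"twist":[0,0,0],"fingers":0.9},{"linear":[0,0,-0.06],"twist":[0,0,0],"fingers":0.9},{"linear":[0,0,-0.06],"twist":[0,0,0],"fingers":0.9},{"linear":[0,0,-0.06],"twist":[0,0,0],"fingers":0.9},{"linear":[0,0,-0.06],"twist":[0,0,0],"fingers":0.9}]}}

```text
time_s: 26.85
tool_pos: [0.5578, -0.1959, 0.0406]
orientation: [[-0.716, 0.698, 0.001], [0.698, 0.716, -0.001], [-0.001, 0.0, -1.0]]
ft_force: [0.3, 1.0, 0.1]
opening: 0.0255
grasp_force: 35.0
```

Emit:
{"name": "servo_tool", "arguments": {"deltas": [{"linear":[0,0,0],"twist":[0,0,0],"fingers":0.63},{"linear":[0,0,0],"twist":[0,0,0],"fingers":0.63},{"linear":[0,0,0],"twist":[0,0,0],"fingers":0.63},{"linear":[0,0,0.03],"twist":[0,0,0],"fingers":0.63},{"linear":[0,0,0.075],"twist":[0,0,0],"fingers":0.63},{"linear":[-0.01,0.01,0.12],"twist":[0,0,0],"fingers":0.5},{"linear":[-0.02,0.02,0.165],"twist":[0,0,0],"fingers":0.35},{"linear":[-0.03,0.03,0.21],"twist":[0,0,0],"fingers":0.35},{"linear":[-0.04,0.04,0.255],"twist":[0,0,0],"fingers":0.35},{"linear":[-0.06,0.06,0.29],"twist":[0,0,0],"fingers":0.35},{"linear":[-0.06,0.06,0.29],"twist":[0,0,0],"fingers":0.35},{"linear":[-0.06,0.06,0.29],"twist":[0,0,0],"fingers":0.35}]}}

```text
time_s: 28.05
tool_pos: [0.4976, -0.1362, 0.3304]
orientation: [[-0.716, 0.698, 0.002], [0.698, 0.716, -0.001], [-0.002, 0.001, -1.0]]
ft_force: [0.1, 0.5, -0.3]
opening: 0.0596
grasp_force: 0.0
```

```bash
python3 -c "
from h import *
f=grab('wrist','wrist5'); look(); print(arm.read_state()['tool_pos'])"
```

```text
tray 208 [[-0.184, -0.152, 0.043], [-0.095, -0.127, 0.056]]
 tray 220 [[-0.183, -0.104, 0.042], [-0.094, -0.078, 0.055]]
 tray 233 [[-0.185, -0.056, 0.043], [-0.093, -0.031, 0.055]]
 tray 243 [[-0.185, -0.007, 0.043], [-0.094, 0.019, 0.055]]
 tray 178 [[-0.18, -0.152, 0.043], [-0.094, -0.126, 0.057]]
 tray 190 [[-0.179, -0.103, 0.042], [-0.089, -0.077, 0.058]]
 tray 187 [[-0.181, -0.055, 0.043], [-0.093, -0.03, 0.058]]
 tray 183 [[-0.182, -0.006, 0.043], [-0.091, 0.019, 0.057]]
[ 0.4968236  -0.13621593  0.32731509]
```

View pics/wrist5.png

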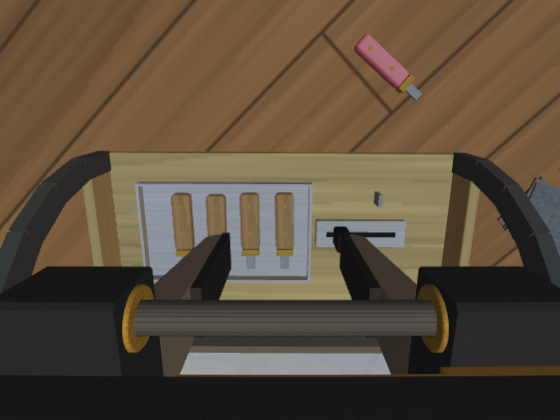

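The wrist view shows all four handles flat in a single layer in the tray, at columns 182, 217, 250 and 285. The pointer is at (378,198) and the dimmer grip at (341,235). The dimmer is next.

Emit:
{"name": "servo_tool", "arguments": {"deltas": [{"linear":[0.045,-0.001,-0.02],"twist":[0,0,0],"fingers":0.45},{"linear":[0.09,-0.002,-0.05],"twist":[0,0,0],"fingers":0.45},{"linear":[0.118,-0.003,-0.09],"twist":[0,0,0],"fingers":0.45},{"linear":[0.118,-0.003,-0.135],"twist":[0,0,0],"fingers":0.45},{"linear":[0.118,-0.003,-0.18],"twist":[0,0,0],"fingers":0.45},{"linear":[0.118,-0.003,-0.19],"twist":[0,0,0],"fingers":0.45},{"linear":[0.118,-0.003,-0.22],"twist":[0,0,0],"fingers":0.45},{"linear":[0.118,-0.003,-0.25],"twist":[0,0,0],"fingers":0.45},{"linear":[0.118,-0.003,-0.269],"twist":[0,0,0],"fingers":0.45},{"linear":[0.118,-0.003,-0.269],"twist":[0,0,0],"fingers":0.45},{"linear":[0.118,-0.003,-0.269],"twist":[0,0,0],"fingers":0.9},{"linear":[0.118,-0.003,-0.269],"twist":[0,0,0],"fingers":0.9},{"linear":[0.118,-0.003,-0.269],"twist":[0,0,0],"fingers":0.9},{"linear":[0.118,-0.003,-0.269],"twist":[0,0,0],"fingers":0.9},{"linear":[0.118,-0.003,-0.269],"twist":[0,0,0],"fingers":0.9}], "squeeze": 12}}

```text
time_s: 29.7
tool_pos: [0.616, -0.1397, 0.0619]
orientation: [[-0.716, 0.698, 0.002], [0.698, 0.716, -0.001], [-0.002, 0.0, -1.0]]
ft_force: [-1.6, -0.5, 4.4]
opening: 0.0201
grasp_force: 12.0
```

Emit:
{"name": "servo_tool", "arguments": {"deltas": [{"linear":[0.006,0.006,0],"twist":[0,0,0],"fingers":0.9},{"linear":[0.015,0.0154,0],"twist":[0,0,0],"fingers":0.9},{"linear":[0.024,0.0246,0],"twist":[0,0,0],"fingers":0.9},{"linear":[0.032,0.0328,0],"twist":[0,0,0],"fingers":0.9},{"linear":[0.0353,0.0362,0],"twist":[0,0,0],"fingers":0.9},{"linear":[0.0353,0.0362,0],"twist":[0,0,0],"fingers":0.9},{"linear":[0.0353,0.0362,0],"twist":[0,0,0],"fingers":0.9},{"linear":[0.0353,0.0362,0],"twist":[0,0,0],"fingers":0.9}]}}

```text
time_s: 30.5
tool_pos: [0.6522, -0.1029, 0.0619]
orientation: [[-0.716, 0.698, 0.004], [0.698, 0.716, -0.0], [-0.003, 0.002, -1.0]]
ft_force: [2.0, 0.0, 4.9]
opening: 0.02
grasp_force: 12.0
```

```bash
cat > dim.py <<'E'
from h import *
import sys
def dim(n,save):
    f=grab(n,save); C=cabm(cloud(f)); rgb=f['frame'].astype(int); sat=rgb.max(-1)-rgb.min(-1)
    m=(C[...,0]>-.2)&(C[...,0]<-.145)&(C[...,1]>.1)&(C[...,1]<.17)&(C[...,2]>.036)&(C[...,2]<.065)&(sat<45)&~((C[...,0]>-.15)&(C[...,2]<.05))
    g=(C[...,2]>.06)&(C[...,2]<.09)&(C[...,1]>.06)&(C[...,1]<.19)&(C[...,0]>-.16)&(C[...,0]<-.1)&(rgb.max(-1)<90)
    for l,q in(('ptr',m),('grip',g)):
        if q.sum()>5: print(n,l,q.sum(),np.percentile(C[q],[3,50,97],axis=0).round(4).tolist())
for n in('scene','side'): dim(n,n+sys.argv[1])
print(arm.read_state()['tool_pos'])
E
python3 dim.py 6
```

```text
scene ptr 32 [[-0.1851, 0.1338, 0.0366], [-0.1775, 0.1387, 0.0465], [-0.1662, 0.1417, 0.0528]]
scene grip 163 [[-0.1375, 0.1155, 0.0624], [-0.1304, 0.1385, 0.0792], [-0.1145, 0.1617, 0.0888]]
side ptr 27 [[-0.1823, 0.1331, 0.0385], [-0.1734, 0.1369, 0.0482], [-0.1642, 0.1398, 0.0554]]
side grip 126 [[-0.1357, 0.1182, 0.0614], [-0.1292, 0.1377, 0.078], [-0.1138, 0.1565, 0.0883]]
[ 0.65216833 -0.10293696  0.06194667]
```

Emit:
{"name": "servo_tool", "arguments": {"deltas": [{"linear":[0,0,0],"twist":[0,0,0],"fingers":0.6},{"linear":[0,0,0],"twist":[0,0,0],"fingers":0.6},{"linear":[0,0,0],"twist":[0,0,0],"fingers":0.6},{"linear":[0,0,0.03],"twist":[0,0,0],"fingers":0.6},{"linear":[0,0,0.07],"twist":[0,0,0],"fingers":0.6},{"linear":[-0.01,0,0.115],"twist":[0,0,0],"fingers":0.6},{"linear":[-0.04,-0.02,0.15],"twist":[0,0,0],"fingers":0.7},{"linear":[-0.075,-0.04,0.18],"twist":[0,0,0],"fingers":0.9},{"linear":[-0.11,-0.06,0.21],"twist":[0,0,0],"fingers":0.9},{"linear":[-0.14,-0.08,0.24],"twist":[0,0,0],"fingers":0.9},{"linear":[-0.166,-0.098,0.27],"twist":[0,0,0],"fingers":0.9},{"linear":[-0.166,-0.098,0.27],"twist":[0,0,0],"fingers":0.9},{"linear":[-0.166,-0.098,0.27],"twist":[0,0,0],"fingers":0.9}]}}

```text
time_s: 31.9
tool_pos: [0.4845, -0.2012, 0.3307]
orientation: [[-0.715, 0.699, 0.001], [0.699, 0.715, -0.0], [-0.001, 0.001, -1.0]]
ft_force: [-0.4, 0.2, -0.1]
opening: 0.0092
grasp_force: 0.0
```

```bash
sed -i "s/('scene','side')/('scene','side','wrist')/" dim.py; python3 dim.py 7; python3 -c "
import cv2,numpy as np
a=cv2.imread('pics/wrist7.png')
cv2.imwrite('pics/c7.png',cv2.resize(a[120:330,250:530],None,fx=2.8,fy=2.8,interpolation=cv2.INTER_CUBIC))"
```

```text
scene ptr 37 [[-0.1862, 0.1347, 0.0371], [-0.1788, 0.1389, 0.0486], [-0.167, 0.1417, 0.0547]]
scene grip 114 [[-0.1374, 0.129, 0.0617], [-0.1298, 0.1408, 0.0775], [-0.1102, 0.1485, 0.0848]]
side ptr 26 [[-0.1821, 0.134, 0.0376], [-0.175, 0.1372, 0.0471], [-0.1621, 0.139, 0.0563]]
side grip 88 [[-0.1367, 0.1302, 0.0605], [-0.1304, 0.141, 0.075], [-0.1097, 0.1465, 0.0865]]
wrist ptr 123 [[-0.1822, 0.1323, 0.0378], [-0.1739, 0.1333, 0.0518], [-0.1657, 0.1384, 0.0551]]
wrist grip 456 [[-0.1354, 0.1258, 0.0622], [-0.1238, 0.1311, 0.0831], [-0.1098, 0.1438, 0.0855]]
[ 0.48459127 -0.19996644  0.32855434]
```

View pics/c7.png

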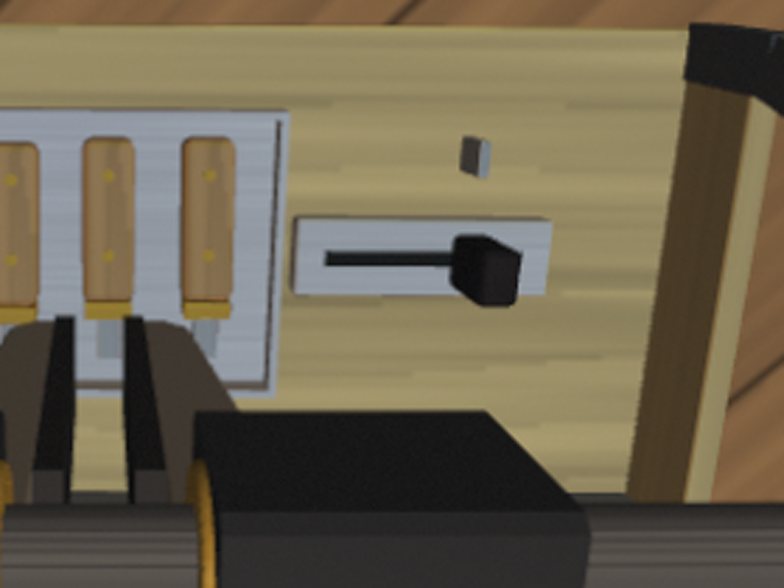

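The crop shows the grip at (485,268) roughly level with the pointer at (477,157). I'll check more closely by casting rays to the top faces.

```bash
python3 - <<'E'
from h import *
f=load('wrist7'); c=lambda u,v:[250+u/2.8,120+v/2.8]
print('ptr',cabm(plane(f,[c(476,158),c(490,158)],.054)).round(4)); print('grip',cabm(plane(f,[c(486,275),c(520,275)],.084)).round(4))
C=cabm(cloud(f))
g=(abs(C[...,2]-.084)<.004)&(C[...,1]>.1)&(C[...,1]<.17)&(abs(C[...,0]+.122)<.02)
p=(abs(C[...,2]-.054)<.003)&(abs(C[...,0]+.174)<.012)&(C[...,1]>.12)&(C[...,1]<.15)
for m in(p,g): v,u=np.nonzero(m); print(m.sum(),np.percentile(C[m][:,1],[1,50,99]).round(4),(u.min()-250)*2.8,(u.max()-250)*2.8)
E
```

```text
ptr [[-0.1734  0.1324  0.054 ]
 [-0.1734  0.1392  0.054 ]]
grip [[-0.1229  0.1299  0.084 ]
 [-0.1229  0.1458  0.084 ]]
66 [0.1321 0.1352 0.1386] 473.2 489.99999999999994
301 [0.126  0.1347 0.1447] 473.2 518.0
```

```bash
python3 - <<'E'
from h import *
for n in('scene7','side7'):
    C=cabm(cloud(load(n))); m=(C[...,2]>.279)&(C[...,2]<.33)&(abs(C[...,1])<.05)&(abs(C[...,0])<.06)
    print(n,m.sum(),np.percentile(C[m],[3,50,97],axis=0).round(4).tolist() if m.sum() else 0)
print(wor(-.003,0),wor(-.008,0))
E
```

```text
scene7 150 [[-0.0222, -0.0115, 0.2802], [-0.0159, 0.0044, 0.2988], [0.0026, 0.0116, 0.3092]]
side7 123 [[-0.0207, -0.0111, 0.2797], [-0.0125, 0.0044, 0.2966], [0.0106, 0.0122, 0.3116]]
[ 0.64108216 -0.28144257] [ 0.63750201 -0.27795221]
```

Emit:
{"name": "servo_tool", "arguments": {"deltas": [{"linear":[0.02,-0.01,0.04],"twist":[0,0,0],"fingers":0.35},{"linear":[0.06,-0.03,0.055],"twist":[0,0,0],"fingers":0.35},{"linear":[0.1,-0.055,0.055],"twist":[0,0,0],"fingers":0.35},{"linear":[0.14,-0.075,0.055],"twist":[0,0,0],"fingers":0.35},{"linear":[0.155,-0.083,0.055],"twist":[0,0,0],"fingers":0.35},{"linear":[0.155,-0.083,0.055],"twist":[0,0,0],"fingers":0.35},{"linear":[0.155,-0.083,0.055],"twist":[0,0,0],"fingers":0.35}], "squeeze": 30}}

```text
time_s: 32.75
tool_pos: [0.6397, -0.283, 0.3838]
orientation: [[-0.717, 0.697, -0.002], [0.697, 0.717, 0.002], [0.003, -0.001, -1.0]]
ft_force: [-0.6, 0.6, -0.2]
opening: 0.0593
grasp_force: 0.0
```

Emit:
{"name": "servo_tool", "arguments": {"deltas": [{"linear":[0,0,-0.04],"twist":[0,0,0],"fingers":0.4},{"linear":[0,0,-0.08],"twist":[0,0,0],"fingers":0.4},{"linear":[0,0,-0.105],"twist":[0,0,0],"fingers":0.4},{"linear":[0,0,-0.11],"twist":[0,0,0],"fingers":0.4},{"linear":[0,0,-0.11],"twist":[0,0,0],"fingers":0.9},{"linear":[0,0,-0.11],"twist":[0,0,0],"fingers":0.9},{"linear":[0,0,-0.11],"twist":[0,0,0],"fingers":0.9},{"linear":[0,0,-0.11],"twist":[0,0,0],"fingers":0.9},{"linear":[0,0,-0.11],"twist":[0,0,0],"fingers":0.9}]}}

```text
time_s: 33.65
tool_pos: [0.6403, -0.2841, 0.2774]
orientation: [[-0.716, 0.698, 0.003], [0.698, 0.716, -0.001], [-0.003, 0.001, -1.0]]
ft_force: [1.4, 0.6, 4.5]
opening: 0.0239
grasp_force: 30.0
```

Emit:
{"name": "servo_tool", "arguments": {"deltas": [{"linear":[-0.009,0.009,-0.001],"twist":[0,0,0],"fingers":0.9},{"linear":[-0.018,0.018,-0.002],"twist":[0,0,0],"fingers":0.9},{"linear":[-0.036,0.035,-0.006],"twist":[0,0,0],"fingers":0.9},{"linear":[-0.054,0.0525,-0.0125],"twist":[0,0,0],"fingers":0.9},{"linear":[-0.071,0.069,-0.0215],"twist":[0,0,0],"fingers":0.9},{"linear":[-0.087,0.085,-0.033],"twist":[0,0,0],"fingers":0.9},{"linear":[-0.1025,0.1,-0.0465],"twist":[0,0,0],"fingers":0.9},{"linear":[-0.117,0.114,-0.0625],"twist":[0,0,0],"fingers":0.9},{"linear":[-0.13,0.127,-0.08],"twist":[0,0,0],"fingers":0.9},{"linear":[-0.142,0.1385,-0.0995],"twist":[0,0,0],"fingers":0.9},{"linear":[-0.1525,0.1485,-0.12],"twist":[0,0,0],"fingers":0.9},{"linear":[-0.1615,0.157,-0.1425],"twist":[0,0,0],"fingers":0.9},{"linear":[-0.1685,0.164,-0.166],"twist":[0,0,0],"fingers":0.9},{"linear":[-0.174,0.1695,-0.19],"twist":[0,0,0],"fingers":0.9},{"linear":[-0.177,0.1725,-0.207],"twist":[0,0,0],"fingers":0.9},{"linear":[-0.178,0.1735,-0.215],"twist":[0,0,0],"fingers":0.9},{"linear":[-0.178,0.1735,-0.215],"twist":[0,0,0],"fingers":0.9},{"linear":[-0.178,0.1735,-0.215],"twist":[0,0,0],"fingers":0.9}]}}

```text
time_s: 35.45
tool_pos: [0.4617, -0.1084, 0.06]
orientation: [[-0.715, 0.699, 0.0], [0.699, 0.715, 0.004], [0.003, 0.003, -1.0]]
ft_force: [3.5, 7.8, -2.1]
opening: 0.0236
grasp_force: 30.0
```

Emit:
{"name": "servo_tool", "arguments": {"deltas": [{"linear":[0,0,0],"twist":[0,0,0],"fingers":0.35},{"linear":[0,0,0],"twist":[0,0,0],"fingers":0.35},{"linear":[0,0,0],"twist":[0,0,0],"fingers":0.35},{"linear":[0,0,0],"twist":[0,0,0],"fingers":0.35},{"linear":[0,0,0.04],"twist":[0,0,0],"fingers":0.35},{"linear":[-0.005,0.005,0.08],"twist":[0,0,0],"fingers":0.35},{"linear":[-0.01,0.01,0.125],"twist":[0,0,0],"fingers":0.35},{"linear":[-0.03,0.03,0.17],"twist":[0,0,0],"fingers":0.35},{"linear":[-0.05,0.05,0.2],"twist":[0,0,0],"fingers":0.35},{"linear":[-0.05,0.05,0.2],"twist":[0,0,0],"fingers":0.35}]}}

```text
time_s: 36.45
tool_pos: [0.4128, -0.0601, 0.2664]
orientation: [[-0.717, 0.697, 0.01], [0.697, 0.717, -0.004], [-0.01, 0.004, -1.0]]
ft_force: [1.4, -0.1, 0.0]
opening: 0.0597
grasp_force: 0.0
```

```bash
python3 - <<'E'
from h import *
for n in('scene','side'):
    C=cabm(cloud(grab(n,n+'9')))
    r=np.hypot(C[...,0],C[...,2]-.04); m=(r>.235)&(r<.28)&(abs(C[...,1])<.03)&(C[...,2]>.055)&(C[...,2]<.11)&(C[...,0]<-.2)
    print(n,m.sum(),np.percentile(C[m],[3,50,97],axis=0).round(4).tolist())
print(arm.read_state()['tool_pos'])
E
```

```text
scene 173 [[-0.2715, -0.01, 0.0687], [-0.2566, 0.0069, 0.0862], [-0.2338, 0.0132, 0.0932]]
side 132 [[-0.2675, -0.0085, 0.0709], [-0.2591, 0.0065, 0.0863], [-0.2322, 0.0138, 0.0956]]
[ 0.41192315 -0.06062061  0.26136393]
```

View pics/scene9.png

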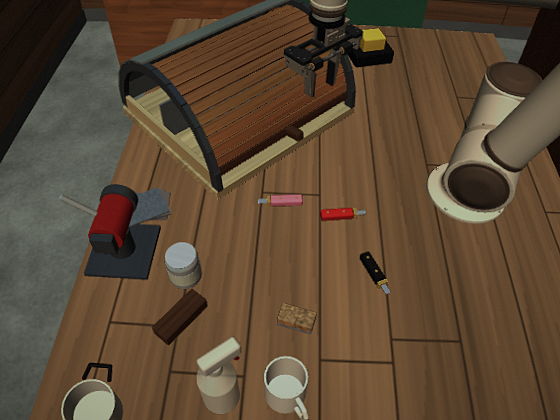

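The shutter is fully down again, with the knob at (293,133) and at the same measured height as at the start. The other bench items have not moved.

```bash
python3 -c "
from bench import arm
print(arm.hand_in())"
```

```text
the job is handed in; nothing more can be done
None
```

I handed the job in at about 36 s of robot time: all four pale handles lie flat in one layer in the tray, the dimmer grip measured within about 2 mm of the pointer, the shutter is fully down, and the other bench items look unmoved.

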